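# Put up the drying easel and stand the rinsed sprig moulds against it

### The job

The rinsed plaster sprig moulds have to be stood up to dry. Take the grey and the brass weight off the folded drying easel and put both in the white lid that serves as their tray, push the easel's tail lever down until its latch catches and holds the back rest up by itself, then take every mould from the rinse rack and stand it on a short edge on the easel's base, behind the front lip, leaning back against the rubber top bar with its patterned face to the front. Do not shove the cup, the amber bottle or the squeeze bottle about.

Things in the scene. Friction and masses are not known exactly. Their poses are not given: they have to be found in the camera images.
- easel: folding wooden drying easel, fixed. Origin: on the bench under the middle of its hinge shaft; x to its rear (front looks along -x), y along the shaft, z up; shaft axis at x=0, z=42. Board 332 along y, x -62 to +88, top at z=12; lip 9 high above it, rear face at x=-52. Cheeks 62 high, x -15 to 19, inner faces at y=+-151. Tail lever at y=+175; beside it the latch, x -104 to -69, y 177-252, 64 high.
- easel_back (a joint): back rest and tail lever, one rigid seesaw, rad. 0: folded, back rest slopes up 12 deg to the rear, lever 52 deg above level to the front. Pressing the tail raises the rest against a spring, 3 N at the pad rising to 7 N, 10 N as it pushes the latch aside. Past 1.02 the latch snaps over it; stop at 1.07. Let go, it stays near 1.0 (lever 5 deg below level); let go earlier, it springs back to 0.
- tail_pad (a point): middle of the upper face of the black rubber pad (42 along the easel's y, 36 along the lever) at the tail lever's end, 127 from the shaft axis. Moves on an arc about the shaft, forward and down when pressed: 145 above the bench when folded, about 34 when latched.
- top_bar: rubber-sleeved bar, 14 diameter, 300 long, along the top edge of the back rest, axis 70 from the shaft. Origin: its middle; y along it. Folded: 68 behind the shaft, 57 up; latched: 24 behind the shaft, 108 up. With its foot's rear edge 22 in front of the shaft a mould leans 22 deg from upright on it; the bar then touches it 106 up the slab and the top 35 mm stand free for a finger behind.
- rinse_rack: grey drip tray 236 x 116, 16 high, with wire hoops, fixed. Origin: centre of its underside. Four stalls in a row along its x, at x=-84, -28, +28, +84: in each a mould stands upright between two hoops 52 high, 2.5 mm clear each side, its foot 4 above the bench, patterned face towards the rack's -x. (Pegs on the line over the bench hang down to 720 above it: carry things low.)
- sprig1: plaster sprig mould, rosette: white slab 60 wide x 14 thick x 150 tall, about 0.16 kg. Origin: centre of its underside (a short edge); z up the slab, y across its width; the patterned face looks along its -x, faces at x = -7 and +7. Starts upright in the rinse rack; None if absent in this start.
- sprig2: plaster sprig mould, leaf spray: white slab 60 wide x 14 thick x 150 tall, about 0.16 kg. Origin: centre of its underside (a short edge); z up the slab, y across its width; the patterned face looks along its -x, faces at x = -7 and +7. Starts upright in the rinse rack; None if absent in this start.
- sprig3: plaster sprig mould, three round bosses: white slab 60 wide x 14 thick x 150 tall, about 0.16 kg. Origin: centre of its underside (a short edge); z up the slab, y across its width; the patterned face looks along its -x, faces at x = -7 and +7. Starts upright in the rinse rack; None if absent in this start.
- sprig4: plaster sprig mould, chevrons: white slab 60 wide x 14 thick x 150 tall, about 0.16 kg. Origin: centre of its underside (a short edge); z up the slab, y across its width; the patterned face looks along its -x, faces at x = -7 and +7. Starts upright in the rinse rack; None if absent in this start.
- weight: grey metal weight, 40 diameter, 38 high, knob 22 wide at the top (from 30 up), 0.3 kg. Origin: centre of its underside, z to the knob. Starts beside the brass one on the folded back rest, on its 12 deg slope; easily taken round the body with the fingers closing along the easel's y.
- tray: white plastic tub lid used as a tray, fixed: 127 along its x, 172 along its y, floor 3 to 6 above the bench, rim 12 high. Origin: centre of its underside. It starts empty; the two weights fit side by side along its y (centres 70 mm or more apart).
- brass_weight: brass-coloured weight, 50 diameter, 50 high (body to 38, knob 30 wide above), 0.62 kg. Origin: centre of its underside, z to the knob. Starts beside the grey weight on the folded back rest, on its 12 deg slope; easily taken round the body with the fingers closing along the easel's y.
- cream_cup: cream cup standing upside down, 70 x 75 high, at the back of the bench; leave alone. Origin: centre of its underside.
- jar: small amber bottle with red cap, 49 x 82 high, at the back; leave alone. Origin: centre of its underside.
- bottle: white squeeze bottle with yellow nozzle, 58 x 187 high, at the back; leave alone. Origin: centre of its underside.
Mind the look-alikes: they are no part of the job. Leave any green look-alike of the sprig2 alone.

How it is judged:
By the outcome, as a careful person would: the job done as asked, in the order asked, and still so for the second after the job is handed in, with the robot touching nothing.
Of sprig1, sprig2, sprig3, sprig4 only 2 to 4 are there at a start; the rules pass over those that are not, and their reading is None.
At some moment in a run one of weight may be knocked a few centimetres aside while the robot is not near it.
It also fails if it takes over 210 s, if anything falls off the work surface, if the arm or the gripper's body presses on something with over 40 N, if the wrist force passes 120 N, or if a joint passes its speed limit or range.

### The arm

A 6-joint arm with a two-finger parallel gripper is mounted at the origin on a cart in front of the work surface, level with it; the furniture and walls round the work are solid. World frame = base frame: x ahead of the robot, y to its left, z up, the work surface at z = 0. Lengths are in mm, angles in rad, forces in N, time in s.
With the tool pointing down it reaches from about 300 to 750 mm from the base axis. Payload 8.5 kg.
Tool frame: the origin (TCP) lies midway between the tips of the shut fingers; the grasp point (between the pads) lies 19 mm behind it; z points along the fingers, y is the line along which they close (so a half turn about z gives the same grasp; the last joint's range is limited). The gripper opens to 85 mm and grips with 20 to 120 N. Pads are 22 mm wide; open, the fingers measure 114 mm over their backs; the gripper's body (76 mm by 85 mm) begins 54 mm behind the grasp point. The pads swing forward as they close: fully open they stand 13 mm farther back than shut.
Start: joints at [0.956, 0.381, 1.297, -0, 1.464, -0.215], TCP at [214.068, 506.611, 205.822] pointing down, gripper open.
Joint ranges: [-3.11, 3.11], [-0.89, 2.33], [0.22, 2.48], [-1.42, 4.56], [0.17, 2.85], [-2.88, 2.88]. Speed limits (rad/s): [2.39, 2.39, 3.14, 3.14, 3.14, 3.14].

### API

Orientations are given as a unit quaternion [x, y, z, w].
In Python, from cell import env gives the robot as it stands.
- The arm moves only by the shell command python3 -m pendant 'ROWS'. ROWS is JSON, a list of rows, each an object of numbers: "jaw": the opening in per cent of the stroke, from 0 (shut) to 100 (fully open); "dx", "dy", "dz": the shift along the world's x, y, z in mm; "turn": the turn about the world's z in rad. A call has 1 to 8 rows; each row shifts and turns the commanded pose from where the row before left it; what a row does not reach is not made up. A row lasts 1/8 s, in which the tool goes at most 62.5 mm and 10.7 degrees, less where a joint would pass 70% of its speed; a pose out of reach is approached as far as the arm can. A call with a gripper value outside its range is refused whole. The fingers move at their own pace and stop on an object; the grip force is fixed at half the most. Time passes only in rows, so rows that do not move let the fingers close. It gives the time, the measured TCP pose, the force, the opening and the grip force at its end, in the units of the state.
- env.observe(): the state, without advancing time (a new reading comes with each control period).
- env.snapshot(name): name is "scene" or "top"; returns the picture (384x512x3 uint8, red, green, blue); there is no depth.
- env.camera_info(name): a dict with "fx", "fy", "cx", "cy" (pixels), "R" (3x3) and "t" (3): a world point X has camera coordinates R X + t. Camera axes: x right, y down, z forward; pixel columns grow to the right and rows downward; lengths in mm; the calibration is good to about 2 mm. A picture is of the moment at which its call begins. camera_info takes no time and is no camera call.
- env.job_done(): hands the job in; it is judged then, once.
The state is a dict: "clock": time; "joints": joint angles; "dq": joint speeds; "joint_torque": joint torques, N m; "ee_pos": TCP position; "tool_rot": TCP orientation; "ft_force": force on the tool from outside, world axes, zero at the start; "ft_torque": the same for the moment, N m; "opening": finger opening in mm; "grip_force": force on a finger pad.
Only numpy, scipy, OpenCV 4.12 (cv2) and the standard library are available. Lean on these libraries where they do the work, as an engineer would, in place of code of your own. Each camera call takes 0.05 s, during which the arm holds its last target. There are 200 camera calls.

## Working session

There is one attempt and no reset: what is moved stays moved. The work goes in short steps, Python scripts to look and compute and a shell command to move; the robot and the scene stay as the last step left them, time stands still between calls to the robot, and variables do not carry over. Pictures are saved under pics/ and viewed, at most 14 in all, crops included, and the job is handed in when it is done.

```bash
ls; mkdir -p pics; cat > h.py <<'E'
from cell import env
import numpy as np, cv2
def snap(n,f,crop=None,s=1):
    im=cv2.cvtColor(env.snapshot(n),cv2.COLOR_RGB2BGR)
    cv2.imwrite('pics/raw_'+f+'.png',im)
    if crop: x0,y0,x1,y1=crop; im=im[y0:y1,x0:x1]
    cv2.imwrite('pics/'+f+'.png',cv2.resize(im,None,fx=s,fy=s,interpolation=cv2.INTER_CUBIC))
def px(n,u,v,z):
    c=env.camera_info(n);R=np.array(c['R']);t=np.array(c['t'])
    d=R.T@np.array([(u-c['cx'])/c['fx'],(v-c['cy'])/c['fy'],1]);o=-R.T@t
    return o+d*(z-o[2])/d[2]
def pr(n,X):
    c=env.camera_info(n);p=np.array(c['R'])@np.array(X,float)+np.array(c['t'])
    return np.array([c['fx']*p[0]/p[2]+c['cx'],c['fy']*p[1]/p[2]+c['cy']])
E
python3 - <<'E'
from h import *
snap('scene','s0',None,1.5);snap('top','t0',None,1.5)
for n in('scene','top'):
    c=env.camera_info(n);print(n,c['fx'],-np.array(c['R']).T@np.array(c['t']),np.round(c['R'],2).tolist())
E
```

```text
pics
scene 451.50086357502755 [  -15.12012423 -1297.72057289  1002.59953913] [[0.92, -0.4, 0.02], [-0.19, -0.49, -0.85], [0.35, 0.78, -0.53]]
top 478.220315575229 [-578.18841881   21.60898656 1741.66163453] [[-0.07, -1.0, -0.01], [-0.82, 0.06, -0.58], [0.58, -0.03, -0.82]]
```

View pics/s0.png

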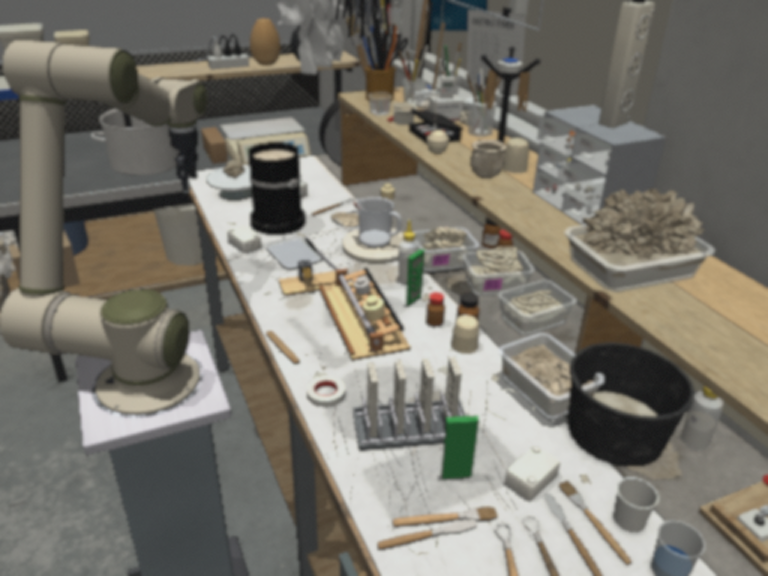

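View pics/t0.png

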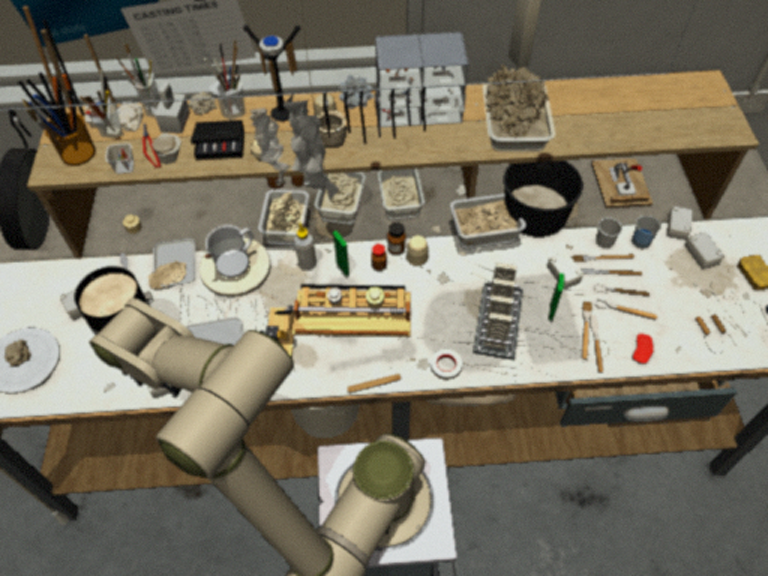

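The scene view shows the easel (1.5x px ~ (362,310)) with the brass weight nearer the camera, and the rack at (410,420) with 4 moulds. There are two green look-alikes, at (460,447) and (415,278). Lid candidates are a pale rectangle at scene (295,252) and others near top (215,335) and (175,255). I'll enlarge these.

```bash
python3 - <<'E'
from h import *
a=cv2.imread('pics/raw_s0.png');b=cv2.imread('pics/raw_t0.png')
r=lambda im,x0,y0,x1,y1,s:cv2.resize(im[y0:y1,x0:x1],None,fx=s,fy=s,interpolation=cv2.INTER_CUBIC)
cv2.imwrite('pics/c1.png',r(a,120,110,320,260,4))
cv2.imwrite('pics/c2.png',r(b,90,150,290,260,4))
cv2.imwrite('pics/c3.png',np.vstack([r(b,270,160,400,260,3.5)[:,:455],r(a,210,220,340,330,3.5)[:,:455]])[:735])
for p in[(295,252),(238,240)]:print(px('scene',p[0]/1.5,p[1]/1.5,10).round())
for p in[(215,335),(175,255)]:print(px('top',p[0]/1.5,p[1]/1.5,10).round())
E
python3 -c "
import cv2;a=cv2.imread('pics/c3.png');cv2.imwrite('pics/c3.png',cv2.resize(a,None,fx=.8,fy=.8))"
```

```text
[485. 438.  10.]
[344. 576.  10.]
[496. 442.  10.]
[791. 583.  10.]
```

View pics/c1.png

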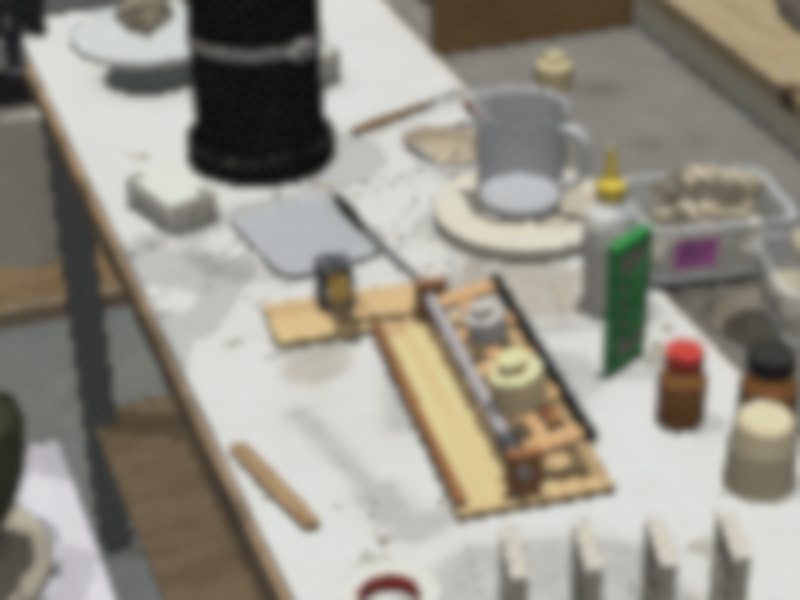

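View pics/c2.png

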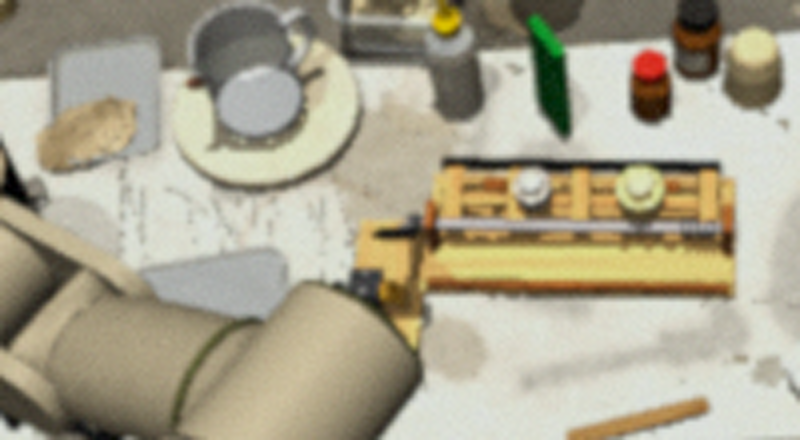

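View pics/c3.png

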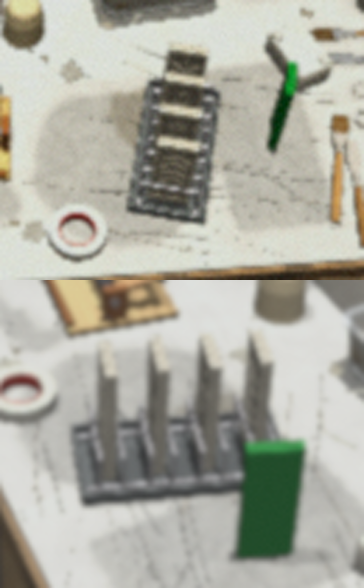

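The lid is the empty blue-white rectangle at c1 (305,235), world ~ (488,440). The other pale rectangle, at c2 (105,95), has a sponge on it and lies at x=790, out of reach. Four white moulds stand in the rack and their patterns face the robot. Next I'll fit the poses by least squares.

```bash
cat > fit.py <<'E'
from h import *
from scipy.optimize import least_squares
def fit(obs,p0):
    def W(p,X):
        c,s=np.cos(p[2]),np.sin(p[2]);return [p[0]+c*X[0]-s*X[1],p[1]+s*X[0]+c*X[1],X[2]]
    f=lambda p:np.concatenate([pr(n,W(p,X))-uv for n,X,uv in obs])
    r=least_squares(f,p0,loss='soft_l1',x_scale=[100,100,1]);print(r.x.round(3),np.abs(r.fun).reshape(-1,2).round(1).tolist());return r.x,W
t=lambda u,v:np.array([90+u/4,150+v/4]); s=lambda u,v:np.array([120+u/4,110+v/4])
E
cat > a.py <<'E'
from fit import *
e,W=fit([('top',(-62,-166,0),t(733,297)),('top',(-62,166,0),t(420,292)),('top',(68,150,57),t(443,164)),('top',(68,-150,57),t(720,164)),
('scene',(68,150,57),s(497,280)),('scene',(68,-150,57),s(592,437)),('scene',(-62,-166,0),s(460,518)),('scene',(88,-166,6),s(612,490)),
('scene',(-78,175,142),s(333,262)),('top',(-78,175,142),t(367,278))],[570,130,0])
T=lambda u,v:np.array([270+u/2.8,160+v/2.8]); S=lambda u,v:np.array([210+u/2.8,220+(v-280)/2.8])
k,W=fit([('top',(58*0-118,58,16),T(130,210)),('top',(-118,-58,16),T(205,220)),('top',(118,58,16),T(150,80)),('top',(118,-58,16),T(219,88)),
('scene',(-118,-58,0),S(83,500)),('scene',(-84,0,154),S(106,350)),('scene',(-28,0,154),S(157,345)),('scene',(28,0,154),S(208,342)),('scene',(84,0,154),S(260,342))],[560,-150,-.1])
l,W=fit([('scene',(-63,-86,12),s(285,275)),('scene',(63,-86,12),s(380,245)),('scene',(-63,86,12),s(233,208)),('scene',(63,86,12),s(335,195)),('top',(63,-86,12),t(287,252)),('top',(0,-86,12),t(288,280))],[488,440,0])
for z,u,v in((50,545,178),(55,640,178)):pass
print('weights', px('top',*t(531,178),90),px('scene',*s(487,308),90),px('top',*t(641,178),95),px('scene',*s(516,360),95))
np.save('poses.npy',[e,k,l])
E
python3 a.py
```

```text
[ 5.30496e+02  5.31860e+01 -8.30000e-02] [[0.3, 0.4], [0.2, 1.0], [0.7, 0.2], [0.1, 0.7], [1.6, 1.1], [0.2, 0.3], [0.3, 1.1], [0.9, 0.7], [3.0, 12.7], [6.8, 10.5]]
[ 4.88735e+02 -3.54709e+02 -2.53000e-01] [[2.3, 1.1], [0.9, 0.3], [3.3, 0.6], [1.5, 0.4], [0.9, 1.3], [0.0, 2.1], [0.3, 2.4], [0.4, 1.9], [0.1, 0.4]]
[4.91188e+02 4.47102e+02 6.10000e-02] [[0.4, 0.7], [2.5, 0.8], [0.5, 0.9], [0.5, 2.9], [0.4, 3.7], [0.4, 1.8]]
weights [563.38491043  98.58026606  90.        ] [561.70704025  88.5275313   90.        ] [551.35558993 -16.30252951  95.        ] [548.35399406 -14.50744602  95.        ]
```

```bash
sed -i 's/s(333,262)/s(338,206)/;s/t(367,278)/t(394,236)/' a.py; cat >> a.py <<'E'
def tri(a,b):
    f=lambda X:np.concatenate([pr('top',X)-a,pr('scene',X)-b]);r=least_squares(f,[550,50,80]);
    c,s_=np.cos(e[2]),np.sin(e[2]);d=r.x[:2]-e[:2];print(r.x.round(1),np.round(r.fun,1),'easel',(c*d[0]+s_*d[1]).round(1),(-s_*d[0]+c*d[1]).round(1))
tri(t(531,175),s(487,305));tri(t(641,175),s(516,357))
a=cv2.imread('pics/raw_s0.png');b=cv2.imread('pics/raw_t0.png')
def ov(im,n,p,pts,x0,y0,x1,y1,sc,col=(0,0,255)):
    im=cv2.resize(im[y0:y1,x0:x1],None,fx=sc,fy=sc,interpolation=cv2.INTER_CUBIC)
    for X in pts:
        q=(pr(n,W(p,X))-[x0,y0]+.5)*sc-.5;cv2.circle(im,tuple(int(i) for i in q),2,col,-1)
    return im
pts=[(sx*118,sy*58,16) for sx in(-1,1) for sy in(-1,1)]+[(x+dx,dy,154) for x in(-84,-28,28,84) for dx in(-7,7) for dy in(-30,30)]
A=ov(b,'top',k,pts,305,165,365,245,7);B=ov(a,'scene',k,pts,225,230,325,310,5)
B=cv2.copyMakeBorder(B,0,A.shape[0]-B.shape[0],0,0,0);cv2.imwrite('pics/ov1.png',np.hstack([A,B])[:,:800])
print(A.shape,B.shape)
E
python3 a.py
```

```text
[ 5.31788e+02  5.30480e+01 -9.10000e-02] [[0.2, 0.4], [0.1, 0.5], [0.5, 0.3], [0.0, 0.7], [1.0, 1.1], [0.1, 0.2], [0.3, 1.0], [1.0, 0.6], [2.4, 1.2], [0.0, 0.5]]
[ 4.88735e+02 -3.54709e+02 -2.53000e-01] [[2.3, 1.1], [0.9, 0.3], [3.3, 0.6], [1.5, 0.4], [0.9, 1.3], [0.0, 2.1], [0.3, 2.4], [0.4, 1.9], [0.1, 0.4]]
[4.91188e+02 4.47102e+02 6.10000e-02] [[0.4, 0.7], [2.5, 0.8], [0.5, 0.9], [0.5, 2.9], [0.4, 3.7], [0.4, 1.8]]
weights [563.38491043  98.58026606  90.        ] [561.70704025  88.5275313   90.        ] [551.35558993 -16.30252951  95.        ] [548.35399406 -14.50744602  95.        ]
[566.9  98.5  87.7] [ 0.   0.4  0.3 -0.2] easel 30.9 48.4
[548.8 -16.5 100.6] [ 0.   0.5  0.3 -0.3] easel 23.2 -67.7
(560, 420, 3) (560, 500, 3)
```

View pics/ov1.png

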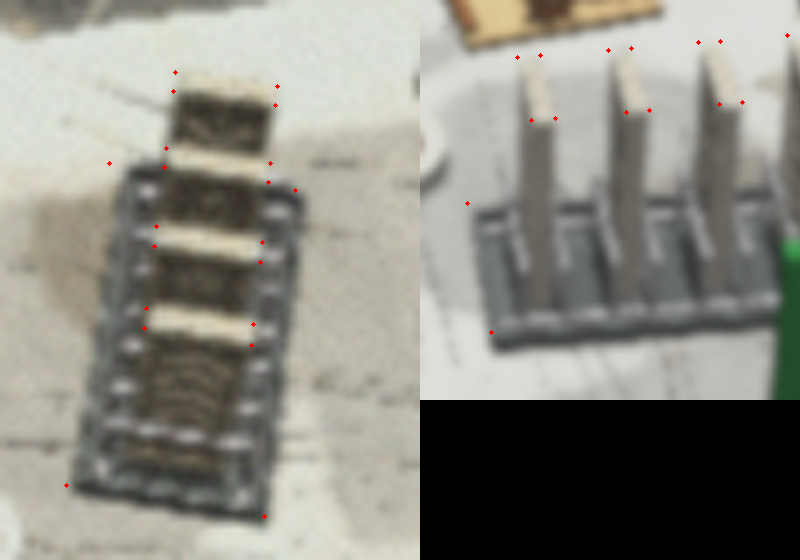

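Overlay: the fit sits about 5 crop px left of the moulds' top edges in the top view (e.g. mould 1's strip runs (153,308) to (252,342)). I'll refit on the strip corners, which also fixes the yaw.

```bash
cat > b.py <<'E'
from fit import *
A=lambda u,v:np.array([305+u/7,165+v/7]); B=lambda u,v:np.array([225+(u-420)/5,230+v/5])
o=[]
for x,(a,b,c,d) in zip((84,28,-28,-84),(((180,75),(272,86),(174,93),(270,105)),((172,147),(268,160),(165,166),(265,179)),((160,226),(263,239),(154,244),(259,258)),((153,308),(256,323),(147,331),(252,343)))):
    for q,dx,dy in((a,7,30),(b,7,-30),(c,-7,30),(d,-7,-30)):o.append(('top',(x+dx,dy,154),A(*q)))
for x,q in zip((-84,-28,28),(((523,60),(545,60),(531,122),(556,121)),((613,54),(636,53),(622,115),(649,113)),((703,46),(726,44),(715,106),(741,104)))):
    for (u,v),dx,dy in zip(q,(-7,7,-7,7),(30,30,-30,-30)):o.append(('scene',(x+dx,dy,154),B(u,v)))
k,W=fit(o,[488,-354,-.2])
P=np.load('poses.npy');P[1]=k;np.save('poses.npy',P)
for x in(-84,-28,28,84):print(np.round(W(k,(x,0,154)),1))
# z check by fitting per mould triangulation
E
python3 b.py; python3 -c "
from cell import env;o=env.observe();print(o['tool_rot'],o['ee_pos'],o['opening'])"
```

```text
[ 4.88474e+02 -3.57817e+02 -2.52000e-01] [[0.3, 0.8], [1.1, 0.3], [0.2, 0.7], [1.2, 0.3], [0.5, 0.2], [0.6, 0.1], [0.2, 0.2], [0.8, 0.1], [0.1, 0.3], [0.2, 0.1], [0.4, 0.0], [0.5, 0.2], [0.5, 0.4], [0.1, 0.3], [0.0, 0.7], [0.4, 0.1], [1.2, 0.3], [1.0, 0.6], [0.1, 0.1], [0.1, 0.1], [1.0, 0.6], [1.0, 0.7], [0.8, 0.2], [0.1, 0.2], [0.9, 0.4], [1.0, 0.4], [0.9, 0.0], [0.4, 0.0]]
[ 407.1 -336.9  154. ]
[ 461.4 -350.8  154. ]
[ 515.6 -364.8  154. ]
[ 569.8 -378.8  154. ]
[ 1.98592491e-01  9.80081934e-01 -5.93119636e-04 -2.70748041e-04] [213.91732298 506.39115896 205.25863509] 85.1938796141231
```

```bash
python3 -m pendant '[{"dx":39,"dy":-45,"turn":0.155},{"dx":39,"dy":-45,"turn":0.154},{"dx":39,"dy":-45},{"dx":39,"dy":-45},{"dx":39,"dy":-45},{"dx":39,"dy":-45},{"dx":39,"dy":-45},{"dx":39,"dy":-45}]'; python3 -m pendant '[{"dx":20,"dy":-20},{"dx":20,"dy":-20},{"jaw":100},{"jaw":100}]'; python3 - <<'E'
from h import *
snap('top','t1',(80,150,300,260),3.6)
im=cv2.imread('pics/raw_t1.png')
snap('scene','s1',(150,140,310,260),4)
E
python3 -c "
import cv2,numpy as np
a=cv2.imread('pics/t1.png');b=cv2.imread('pics/s1.png');b=cv2.resize(b,(400,300));a=cv2.resize(a,(600,300))
b=cv2.copyMakeBorder(b,0,0,0,200,0);cv2.imwrite('pics/m1.png',np.vstack([a,b]))"
```

```text
invalid input at $[0]: expected keys jaw, dx, dy, dz, turn
invalid input at $[0]: expected keys jaw, dx, dy, dz, turn
```

View pics/m1.png

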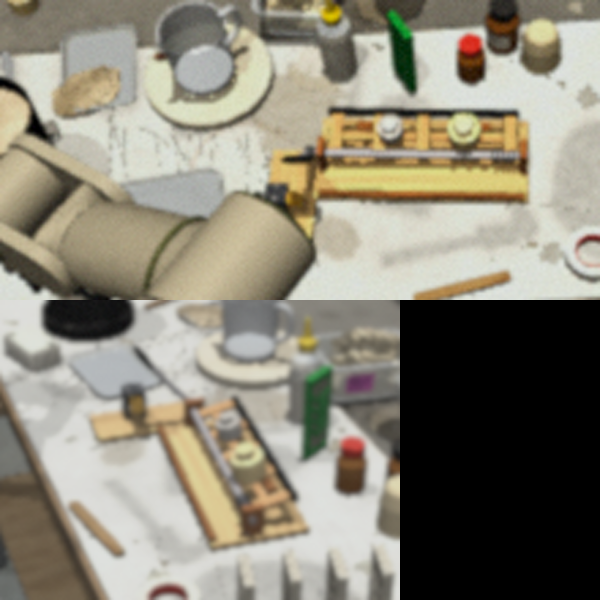

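The picture is unchanged because every row needs all five keys, so I'll retype the moves.

```bash
python3 -m pendant '[{"jaw":100,"dx":39,"dy":-45,"dz":0,"turn":0.155},{"jaw":100,"dx":39,"dy":-45,"dz":0,"turn":0.154},{"jaw":100,"dx":39,"dy":-45,"dz":0,"turn":0},{"jaw":100,"dx":39,"dy":-45,"dz":0,"turn":0},{"jaw":100,"dx":39,"dy":-45,"dz":0,"turn":0},{"jaw":100,"dx":39,"dy":-45,"dz":0,"turn":0},{"jaw":100,"dx":39,"dy":-45,"dz":0,"turn":0},{"jaw":100,"dx":39,"dy":-45,"dz":0,"turn":0}]'; python3 -m pendant '[{"jaw":100,"dx":22,"dy":-24,"dz":0,"turn":0},{"jaw":100,"dx":23,"dy":-24,"dz":0,"turn":0},{"jaw":100,"dx":0,"dy":0,"dz":0,"turn":0},{"jaw":100,"dx":0,"dy":0,"dz":0,"turn":0}]'; python3 - <<'E'
from h import *
snap('top','t1',(80,160,230,260),4)
snap('scene','s1',(150,140,310,260),3)
a=cv2.imread('pics/t1.png');b=cv2.imread('pics/s1.png')
a=cv2.resize(a,(400,267));b=cv2.resize(b,(400,300))
cv2.imwrite('pics/m2.png',np.vstack([a,b]))
E
```

```text
clock: 1.2
ee_pos: [527.1, 144.9, 205.8]
tool_rot: [0.045, 0.999, 0.0, -0.0]
ft_force: [0.0, 0.4, 0.2]
opening: 85.4
grip_force: 0.0
clock: 1.7
ee_pos: [570.6, 99.0, 205.7]
tool_rot: [0.045, 0.999, 0.0, -0.0]
ft_force: [-0.1, 0.7, 0.0]
opening: 85.5
grip_force: 0.0
```

View pics/m2.png

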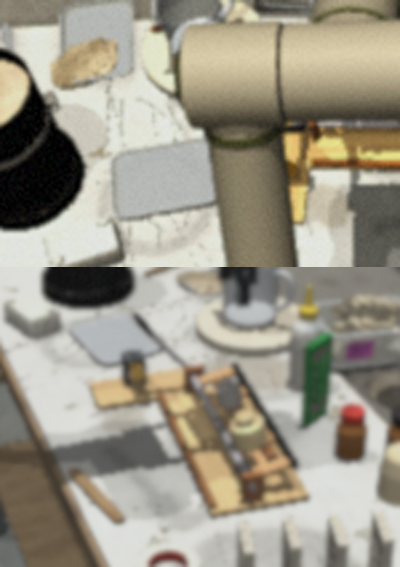

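Top: tray corners at about (113,157), (118,217) and (208,140), with the last corner behind the arm. Scene: both weights are on the rest, unchanged. I'll refit the tray and grasp the grey weight.

```bash
cat > c.py <<'E'
from fit import *
T=lambda u,v:np.array([80+u*.375,160+v*.375])
l,W=fit([('scene',(-63,-86,12),s(285,275)),('scene',(63,-86,12),s(380,245)),('scene',(-63,86,12),s(233,208)),('scene',(63,86,12),s(335,195)),('top',(63,-86,12),T(209,139)),('top',(-63,86,12),T(117,218)),('top',(63,86,12),T(112,156))],[488,440,0])
P=np.load('poses.npy');P[2]=l;np.save('poses.npy',P)
for y in(-40,40):print(np.round(W(l,(0,y,5)),1))
E
python3 c.py
python3 -m pendant '[{"jaw":100,"dx":0,"dy":-1,"dz":-50,"turn":0},{"jaw":100,"dx":0,"dy":0,"dz":-50,"turn":0},{"jaw":100,"dx":0,"dy":0,"dz":-30,"turn":0},{"jaw":100,"dx":0,"dy":0,"dz":-20,"turn":0},{"jaw":100,"dx":0,"dy":0,"dz":-7,"turn":0},{"jaw":100,"dx":0,"dy":0,"dz":0,"turn":0}]'
python3 -m pendant '[{"jaw":20,"dx":0,"dy":0,"dz":0,"turn":0},{"jaw":20,"dx":0,"dy":0,"dz":0,"turn":0},{"jaw":20,"dx":0,"dy":0,"dz":0,"turn":0},{"jaw":20,"dx":0,"dy":0,"dz":0,"turn":0},{"jaw":20,"dx":0,"dy":0,"dz":0,"turn":0},{"jaw":20,"dx":0,"dy":0,"dz":0,"turn":0}]'
```

```text
[4.83702e+02 4.42559e+02 1.15000e-01] [[0.5, 0.2], [1.9, 1.0], [2.5, 0.4], [2.9, 2.3], [3.9, 2.2], [1.3, 0.1], [0.1, 2.2]]
[488.3 402.8   5. ]
[479.1 482.3   5. ]
clock: 2.55
ee_pos: [571.0, 98.0, 49.2]
tool_rot: [0.045, 0.999, 0.0, 0.0]
ft_force: [1.2, -0.0, 0.0]
opening: 85.2
grip_force: 0.0
clock: 3.3
ee_pos: [571.4, 97.8, 50.1]
tool_rot: [0.045, 0.999, 0.0, 0.001]
ft_force: [-3.3, 0.6, 8.9]
opening: 33.0
grip_force: 58.8
```

```bash
python3 - <<'E'
from h import *
snap('scene','s2',(190,150,290,230),7)
E
```

```text
(no output)
```

View pics/s2.png

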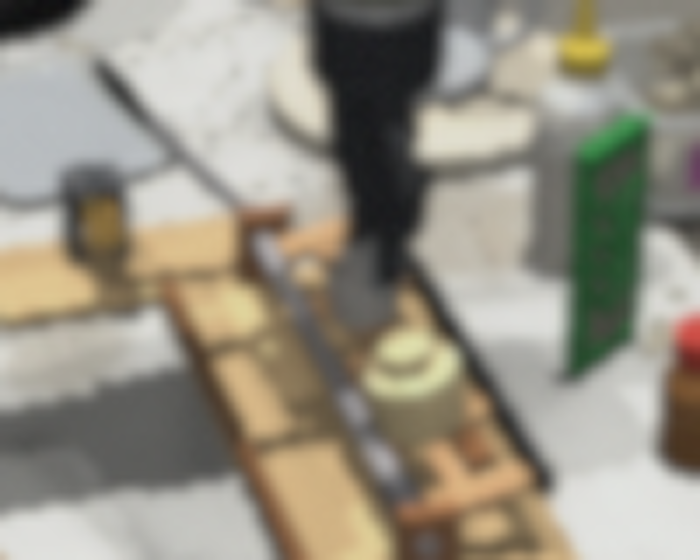

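The finger sits about 15 mm behind the grey weight's centre (weight at (360,285), finger at (390,270)). I'll open, lift and remeasure.

```bash
python3 -m pendant '[{"jaw":100,"dx":0,"dy":0,"dz":0,"turn":0},{"jaw":100,"dx":0,"dy":0,"dz":0,"turn":0},{"jaw":100,"dx":0,"dy":0,"dz":0,"turn":0},{"jaw":100,"dx":0,"dy":0,"dz":0,"turn":0},{"jaw":100,"dx":0,"dy":0,"dz":60,"turn":0},{"jaw":100,"dx":-30,"dy":50,"dz":60,"turn":0},{"jaw":100,"dx":-30,"dy":50,"dz":40,"turn":0},{"jaw":100,"dx":-30,"dy":50,"dz":0,"turn":0}]'
python3 -m pendant '[{"jaw":100,"dx":-30,"dy":50,"dz":0,"turn":0},{"jaw":100,"dx":-30,"dy":50,"dz":0,"turn":0},{"jaw":100,"dx":-10,"dy":60,"dz":0,"turn":0},{"jaw":100,"dx":0,"dy":0,"dz":0,"turn":0}]'
python3 - <<'E'
from h import *
snap('scene','s3',(210,170,280,230),8)
snap('top','t3',(190,180,290,230),6)
a=cv2.imread('pics/s3.png');b=cv2.imread('pics/t3.png');print(a.shape,b.shape)
a=cv2.resize(a,None,fx=.625,fy=.625)
a=cv2.copyMakeBorder(a,0,0,0,600-a.shape[1],0);cv2.imwrite('pics/m3.png',np.vstack([b,a]))
E
```

```text
clock: 4.35
ee_pos: [492.5, 230.4, 191.8]
tool_rot: [0.046, 0.999, 0.001, 0.003]
ft_force: [-0.3, -0.1, -0.5]
opening: 85.0
grip_force: 0.0
clock: 4.85
ee_pos: [420.6, 392.2, 188.6]
tool_rot: [0.043, 0.999, 0.0, -0.0]
ft_force: [-0.3, 0.6, 0.7]
opening: 85.2
grip_force: 0.0
(480, 560, 3) (300, 600, 3)
```

View pics/m3.png

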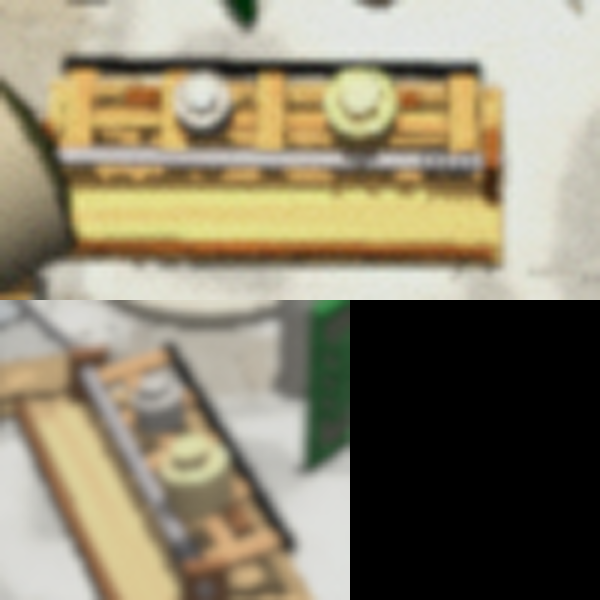

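Top: grey knob at (203,97), brass knob at (361,93). Scene: grey at (157,382), brass at (191,452). The shaft rod runs from (60,157) to (480,165).

```bash
cat > d.py <<'E'
from fit import *
T=lambda u,v:np.array([190+u/6,180+v/6]);S=lambda u,v:np.array([210+u/5,170+(v-300)/5])
e,W=fit([('top',(-62,-166,0),T(500,266)),('top',(68,150,64),T(66,60)),('top',(68,-150,64),T(480,66)),('top',(0,150,46),T(62,156)),('top',(0,-150,46),T(482,163)),
('scene',(68,150,64),S(172,345)),('scene',(68,-150,64),S(294,545)),('scene',(0,150,46),S(90,366)),('scene',(0,-140,46),S(190,548)),
('scene',(-78,175,142),s(338,206)),('top',(-78,175,142),t(394,236))],[530,53,-.09])
P=np.load('poses.npy');P[0]=e;np.save('poses.npy',P)
def tri(a,b):
    f=lambda X:np.concatenate([pr('top',X)-a,pr('scene',X)-b]);r=least_squares(f,[550,50,80]);
    c,s_=np.cos(e[2]),np.sin(e[2]);d=r.x[:2]-e[:2];print(r.x.round(1),np.round(r.fun,1),'easel',(c*d[0]+s_*d[1]).round(1),(-s_*d[0]+c*d[1]).round(1))
tri(T(203,97),S(157,382));tri(T(361,93),S(191,452))
print(W(e,(-78,175,145)))
E
python3 d.py
```

```text
[ 5.30409e+02  5.15790e+01 -9.60000e-02] [[0.4, 0.7], [0.5, 0.1], [0.5, 0.1], [0.9, 0.5], [0.1, 0.4], [1.1, 1.3], [1.2, 1.2], [0.5, 0.5], [0.7, 3.8], [2.4, 1.3], [0.3, 0.4]]
[560.4  94.6  87.4] [-0.1 -0.8 -0.6  0.5] easel 25.7 45.7
[545.2 -15.7  95.2] [ 0.   0.2  0.1 -0.1] easel 21.1 -65.5
[np.float64(469.50476158706607), np.float64(233.23734332015502), 145]
```

```bash
python3 -m pendant '[{"jaw":100,"dx":24,"dy":-50,"dz":10,"turn":0},{"jaw":100,"dx":24,"dy":-50,"dz":0,"turn":0},{"jaw":100,"dx":24,"dy":-50,"dz":0,"turn":0},{"jaw":100,"dx":24,"dy":-50,"dz":0,"turn":0},{"jaw":100,"dx":24,"dy":-50,"dz":0,"turn":0},{"jaw":100,"dx":19,"dy":-47,"dz":0,"turn":0},{"jaw":100,"dx":0,"dy":0,"dz":-40,"turn":0},{"jaw":100,"dx":0,"dy":0,"dz":-40,"turn":0}]'
python3 -m pendant '[{"jaw":100,"dx":0,"dy":0,"dz":-40,"turn":0},{"jaw":100,"dx":0,"dy":0,"dz":-25,"turn":0},{"jaw":100,"dx":0,"dy":0,"dz":0,"turn":0},{"jaw":20,"dx":0,"dy":0,"dz":0,"turn":0},{"jaw":20,"dx":0,"dy":0,"dz":0,"turn":0},{"jaw":20,"dx":0,"dy":0,"dz":0,"turn":0},{"jaw":20,"dx":0,"dy":0,"dz":0,"turn":0},{"jaw":20,"dx":0,"dy":0,"dz":0,"turn":0}]'
```

```text
clock: 5.95
ee_pos: [561.2, 89.7, 118.3]
tool_rot: [0.047, 0.999, -0.0, 0.0]
ft_force: [-0.3, 0.9, -0.1]
opening: 85.7
grip_force: 0.0
clock: 6.95
ee_pos: [562.0, 93.2, 55.9]
tool_rot: [0.045, 0.999, 0.001, 0.002]
ft_force: [-1.6, 4.7, 11.6]
opening: 18.5
grip_force: 60.0
```

```bash
python3 - <<'E'
from h import *
snap('scene','s4',(200,160,280,220),9)
E
```

```text
(no output)
```

View pics/s4.png

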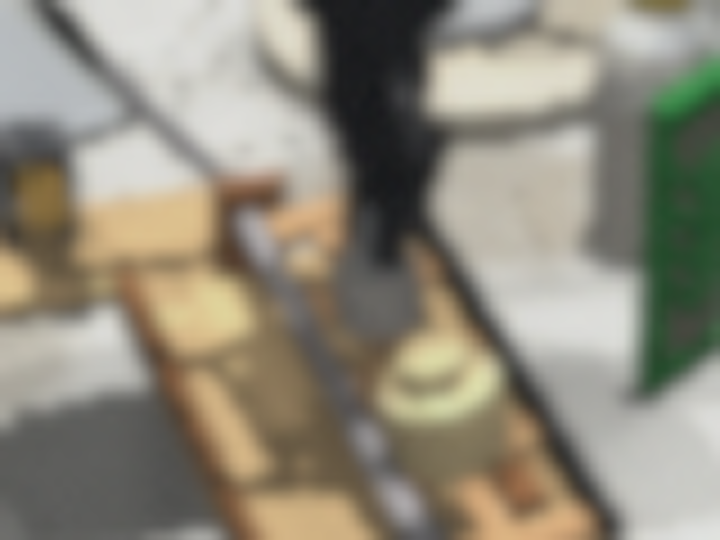

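```bash
python3 - <<'E'
from h import *
for X in([562,93,56],[562,84,58],[562,84,66],[562,84,75],[562,93,87]):print(X,((pr('scene',X)-[200,160]+.5)*9).round())
print(env.observe()['opening'],env.observe()['ee_pos'])
E
```

```text
[562, 93, 56] [376. 309.]
[562, 84, 58] [384. 315.]
[562, 84, 66] [384. 300.]
[562, 84, 75] [385. 282.]
[562, 93, 87] [377. 248.]
18.400428061160703 [562.01944654  93.18550461  55.93839405]
```

```bash
python3 -m pendant '[{"jaw":20,"dx":0,"dy":0,"dz":15,"turn":0},{"jaw":20,"dx":0,"dy":0,"dz":30,"turn":0},{"jaw":20,"dx":0,"dy":0,"dz":30,"turn":0},{"jaw":20,"dx":0,"dy":0,"dz":0,"turn":0}]'; python3 - <<'E'
from h import *
snap('scene','s5',(195,130,285,220),6)
E
```

```text
clock: 7.5
ee_pos: [562.1, 92.0, 131.2]
tool_rot: [0.045, 0.999, -0.0, 0.002]
ft_force: [0.6, -0.7, -2.4]
opening: 18.3
grip_force: 56.0
```

View pics/s5.png

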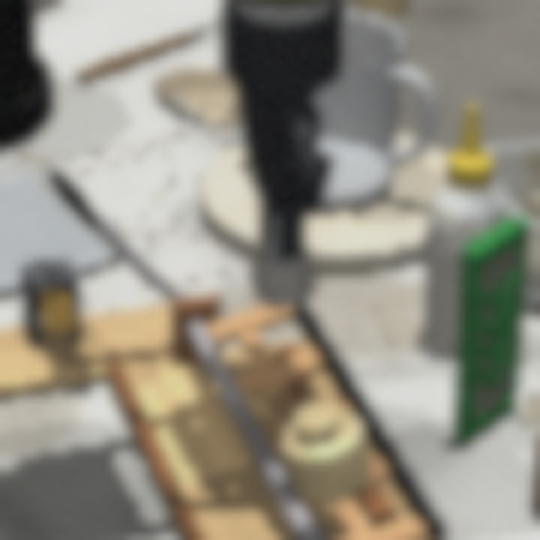

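```bash
python3 - <<'E'
from h import *
for z in(101,111,121,131,141,151,161):print(z,((pr('scene',[562,82,z])-[195,130]+.5)*6).round())
E
```

```text
101 [288. 335.]
111 [288. 322.]
121 [288. 308.]
131 [288. 295.]
141 [288. 281.]
151 [289. 268.]
161 [289. 254.]
```

```bash
python3 -m pendant '[{"jaw":20,"dx":0,"dy":0,"dz":40,"turn":0},{"jaw":20,"dx":-2,"dy":20,"dz":40,"turn":0},{"jaw":20,"dx":-10,"dy":46,"dz":0,"turn":0},{"jaw":20,"dx":-12,"dy":55,"dz":0,"turn":0},{"jaw":20,"dx":-12,"dy":55,"dz":0,"turn":0},{"jaw":20,"dx":-12,"dy":55,"dz":0,"turn":0},{"jaw":20,"dx":-12,"dy":55,"dz":0,"turn":0},{"jaw":20,"dx":-12,"dy":55,"dz":0,"turn":0}]'
python3 -m pendant '[{"jaw":20,"dx":-10,"dy":46,"dz":0,"turn":0},{"jaw":20,"dx":0,"dy":0,"dz":-50,"turn":0},{"jaw":20,"dx":0,"dy":0,"dz":-50,"turn":0},{"jaw":20,"dx":0,"dy":0,"dz":-40,"turn":0},{"jaw":20,"dx":0,"dy":0,"dz":-20,"turn":0},{"jaw":20,"dx":0,"dy":0,"dz":0,"turn":0},{"jaw":20,"dx":0,"dy":0,"dz":0,"turn":0}]'
python3 - <<'E'
from h import *
# tray + weight: scene and top side by side
snap('scene','s6',(140,130,260,200),6); snap('top','t6',(90,180,210,240),6)
a=cv2.imread('pics/s6.png');b=cv2.imread('pics/t6.png');print(a.shape,b.shape)
cv2.imwrite('pics/m6.png',cv2.resize(np.vstack([a,b]),None,fx=.76,fy=.76))
E
```

```text
clock: 8.55
ee_pos: [488.2, 434.5, 207.0]
tool_rot: [0.045, 0.999, -0.001, -0.001]
ft_force: [-0.1, -0.7, -2.5]
opening: 18.4
grip_force: 56.3
clock: 9.43
ee_pos: [479.4, 479.2, 49.4]
tool_rot: [0.045, 0.999, 0.0, 0.0]
ft_force: [0.1, 0.2, -2.7]
opening: 18.3
grip_force: 56.3
(420, 720, 3) (360, 720, 3)
```

Now lower in small steps to feel for contact.

```bash
python3 -m pendant '[{"jaw":20,"dx":0,"dy":0,"dz":-10,"turn":0},{"jaw":20,"dx":0,"dy":0,"dz":-10,"turn":0},{"jaw":20,"dx":0,"dy":0,"dz":0,"turn":0}]'
python3 -m pendant '[{"jaw":20,"dx":0,"dy":0,"dz":-7,"turn":0},{"jaw":20,"dx":0,"dy":0,"dz":0,"turn":0}]'
python3 -m pendant '[{"jaw":20,"dx":0,"dy":0,"dz":-5,"turn":0},{"jaw":20,"dx":0,"dy":0,"dz":0,"turn":0}]'
```

```text
clock: 9.9
ee_pos: [478.6, 478.7, 27.6]
tool_rot: [0.045, 0.999, -0.001, -0.001]
ft_force: [0.4, 0.5, -2.4]
opening: 18.4
grip_force: 56.2
clock: 10.15
ee_pos: [478.9, 479.0, 21.4]
tool_rot: [0.045, 0.999, -0.0, -0.0]
ft_force: [-0.2, -0.3, -3.0]
opening: 18.2
grip_force: 56.2
clock: 10.4
ee_pos: [479.0, 479.0, 16.6]
tool_rot: [0.045, 0.999, -0.0, -0.0]
ft_force: [0.7, 0.3, -2.7]
opening: 18.2
grip_force: 56.2
```

```bash
python3 -m pendant '[{"jaw":20,"dx":0,"dy":0,"dz":-4,"turn":0},{"jaw":20,"dx":0,"dy":0,"dz":0,"turn":0}]'
python3 -m pendant '[{"jaw":20,"dx":0,"dy":0,"dz":-3,"turn":0},{"jaw":20,"dx":0,"dy":0,"dz":0,"turn":0}]' |grep -E "pos|force"
python3 -m pendant '[{"jaw":20,"dx":0,"dy":0,"dz":-3,"turn":0},{"jaw":20,"dx":0,"dy":0,"dz":0,"turn":0}]'|grep -E "pos|force"
```

```text
clock: 10.65
ee_pos: [479.0, 479.1, 12.6]
tool_rot: [0.045, 0.999, -0.0, -0.0]
ft_force: [-0.1, 0.5, -3.2]
opening: 18.5
grip_force: 56.2
ee_pos: [479.0, 479.0, 9.7]
ft_force: [-0.6, -0.9, -3.3]
grip_force: 56.2
ee_pos: [479.7, 479.3, 7.7]
ft_force: [1.2, -1.4, 1.9]
grip_force: 56.3
```

```bash
python3 - <<'E'
from h import *
snap('scene','s7',(160,130,240,190),6); snap('top','t7',(100,190,200,240),6)
a=cv2.imread('pics/s7.png');b=cv2.imread('pics/t7.png')
a=cv2.copyMakeBorder(a,0,0,0,600-a.shape[1],0);v=np.vstack([a,b])
v=v[:600];cv2.imwrite('pics/m7.png',v)
print(((pr('scene',[479,479,8])-[160,130]+.5)*6).round(),((pr('top',[479,479,8])-[100,190]+.5)*6).round())
E
```

```text
[199. 211.] [209. 228.]
```

View pics/m7.png

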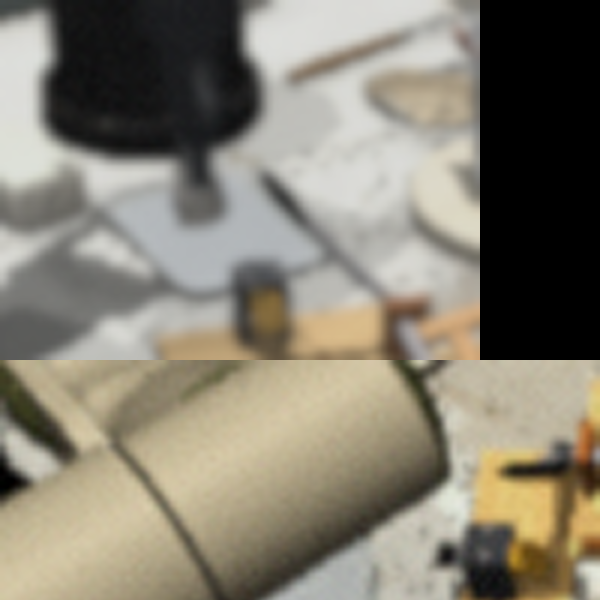

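Scene: the grey weight is at (200,205), inside the tray, whose corners are (100,208), (180,295), (330,255) and (235,165). I'll release, rise and locate the weights by code.

```bash
python3 -m pendant '[{"jaw":20,"dx":0,"dy":0,"dz":-2,"turn":0},{"jaw":100,"dx":0,"dy":0,"dz":0,"turn":0},{"jaw":100,"dx":0,"dy":0,"dz":0,"turn":0},{"jaw":100,"dx":0,"dy":0,"dz":0,"turn":0},{"jaw":100,"dx":0,"dy":0,"dz":0,"turn":0},{"jaw":100,"dx":0,"dy":0,"dz":50,"turn":0},{"jaw":100,"dx":0,"dy":0,"dz":60,"turn":0},{"jaw":100,"dx":0,"dy":0,"dz":60,"turn":0}]'
python3 -m pendant '[{"jaw":100,"dx":-40,"dy":0,"dz":30,"turn":0},{"jaw":100,"dx":-50,"dy":0,"dz":0,"turn":0},{"jaw":100,"dx":-50,"dy":0,"dz":0,"turn":0},{"jaw":100,"dx":0,"dy":0,"dz":0,"turn":0}]'
python3 - <<'E'
from h import *
snap('scene','s8'); snap('top','t8')
g=cv2.cvtColor(cv2.imread('pics/raw_s8.png'),cv2.COLOR_BGR2GRAY)
print('scene rows 155-182, cols 176-216');print('\n'.join(str(155+i)+' '+' '.join('%3d'%x for x in r) for i,r in enumerate(g[155:182:1,178:214:2])))
# brass yellow blob
h=cv2.cvtColor(cv2.imread('pics/raw_s8.png'),cv2.COLOR_BGR2HSV)[170:230,215:270]
E
```

```text
clock: 12.25
ee_pos: [478.9, 479.0, 176.8]
tool_rot: [0.045, 0.999, -0.0, -0.0]
ft_force: [1.2, 0.7, -0.7]
opening: 85.5
grip_force: 0.0
clock: 12.75
ee_pos: [336.1, 479.3, 205.8]
tool_rot: [0.044, 0.999, 0.0, -0.0]
ft_force: [0.5, -0.4, 0.7]
opening: 85.3
grip_force: 0.0
scene rows 155-182, cols 176-216
155  65  51  52  52  52  55  77 101 119 152 161 177 184 189 189 194 187 199
156 127 116 116 115 115 115 137 160 167 181 173 176 176 186 190 204 201 206
157 182 176 176 176 174 164 177 195 195 191 182 181 171 178 197 207 209 210
158 211 207 206 205 202 179 186 202 199 190 187 184 165 149 189 201 206 214
159 214 213 211 206 202 181 181 187 185 183 187 184 162 111 162 199 212 217
160 212 206 202 195 189 182 180 158 153 169 184 184 164  98 124 191 215 218
161 202 192 188 184 186 185 182 150 143 165 180 183 170 113  85 167 214 218
162 192 183 185 185 188 182 170 160 158 159 170 182 177 136  69 131 206 217
163 184 183 185 186 187 176 143 147 144 136 158 181 180 157  89  98 190 217
164 180 185 185 185 185 172 123 118 117 109 154 181 181 172 124  79 165 214
165 171 184 185 184 184 172 120 10
[... 557 characters left out ...]
 171 183 183 171
173 202 181 166 153 168 183 183 183 183 182 172 151 136 135 151 175 172 159
174 193 177 176 161 150 178 183 183 183 182 156 122 104 104 128 153 149 160
175 181 175 177 165 139 166 183 183 183 183 143 104  91  88 104 133 145 183
176 173 174 176 170 141 147 175 183 183 180 134  90  84  78  88 138 169 202
177 170 170 173 172 153 130 156 174 174 165 118  74  78  72  76 144 188 211
178 168 167 169 169 162 138 136 148 147 137 107  63  79  80  78 140 198 213
179 171 170 171 171 170 163 146 139 135 137 120  60  82  93  94 141 202 214
180 178 178 179 179 178 180 172 168 167 167 137  64  87 104 103 146 205 213
181 185 188 192 192 191 191 191 197 199 189 144  66  94 107 105 148 202 206
```

```bash
python3 - <<'E'
from h import *
g=cv2.cvtColor(cv2.imread('pics/raw_t8.png'),cv2.COLOR_BGR2GRAY)
for z in(4,34,42):print(z,pr('top',[479,479,z]).round(1),pr('scene',[479,479,z]).round(1))
print(px('scene',193.5,166.5,4))
for d in((20,0),(-20,0),(0,20),(0,-20)):print(pr('scene',[479+d[0],479+d[1],4]).round(1))
u,v=pr('top',[479,479,20]).astype(int)
print(u-14,v-14);print('\n'.join(str(v-14+i)+' '+' '.join('%3d'%x for x in r) for i,r in enumerate(g[v-14:v+16,u-14:u+16:2])))
E
```

```text
4 [134.5 228. ] [192.7 165.4]
34 [132.9 224.4] [192.4 159.6]
42 [132.5 223.4] [192.3 158. ]
[479.18541687 467.31967818   4.        ]
[196.9 164.6]
[188.5 166.1]
[191.4 163.4]
[194.  167.3]
119 212
212 152 157 162 164 162 161 165 164 165 167 164 160 133  94 105
213 153 155 158 162 165 164 166 167 163 163 168 153 107 107 142
214 152 153 156 156 163 165 166 163 164 164 165 127  97 145 158
215 147 153 154 159 163 163 162 164 165 163 150 103 114 157 157
216 147 152 154 152 155 156 161 166 162 164 124  95 146 164 156
217 141 147 147 148 158 157 156 163 165 152 102 115 161 165 153
218 134 141 144 152 155 156 163 155 161 133  97 144 165 158 147
219 127 137 139 141 153 155 154 157 153 103 117 160 163 154 144
220 124 134 136 144 146 152 153 157 136  90 142 166 161 147 149
221 118 125 127 138 146 149 151 152 117 100 156 163 144 143 160
222 108 117 123 133 139 143 148 145 100 117 156 149 140 153 163
223 100 111 117 126 130 139 142 136  88 136 153 148 144 163 172
224  93 103 108 122 131 135 139 121  82 142 148 143 153 166 180
225  80  94 104 116 121 131 135 106  87 142 139 150 165 170 180
226  77
[... 316 characters left out ...]
 193 191 133 108  75  80 109 146 161 170 175 181 184 189 186
232 192 195 156 150  98  76 113 156 168 175 179 184 187 190 193
233 195 189 159 171 127 100  92 144 172 177 183 186 186 188 194
234 193 193 163 157 147 148 107 109 162 182 184 186 188 191 193
235 194 197 159 141 150 164 157 104 134 176 187 189 193 197 200
236 194 198 142 143 159 172 177 146  98 164 190 190 193 196 196
237 193 186 141 153 167 172 180 180 125 123 186 193 197 197 198
238 186 165 149 160 169 174 180 180 167  89 162 193 200 197 194
239 165 146 154 164 172 177 182 184 182 122 123 189 199 198 192
240 148 153 161 172 176 184 182 187 192 175 104 165 196 195 191
241 147 156 168 176 178 181 187 188 192 195 140 119 193 195 189
```

```bash
python3 - <<'E'
from h import *
print(px('scene',120+275/4,110+325/4,12),px('scene',120+175/4,110+205/4,20)); im=cv2.imread('pics/raw_s8.png')
for X in([380,340,0],[380,380,0],[380,300,0]):
    u,v=pr('scene',X).round().astype(int);print(X,u,v,im[v-2:v+3,u-3:u+4].mean((0,1)).round(),im[v-6:v+7,u-7:u+8].std((0,1)).round())
E
python3 -m pendant '[{"jaw":50,"dx":10,"dy":-45,"dz":-40,"turn":0},{"jaw":50,"dx":15,"dy":-50,"dz":-30,"turn":0},{"jaw":50,"dx":15,"dy":-44,"dz":-35,"turn":0},{"jaw":50,"dx":0,"dy":0,"dz":-40,"turn":0},{"jaw":50,"dx":0,"dy":0,"dz":-30,"turn":0},{"jaw":50,"dx":0,"dy":0,"dz":-10,"turn":0},{"jaw":50,"dx":0,"dy":0,"dz":0,"turn":0}]'
```

```text
[394.01632437 256.15219823  12.        ] [359.52689894 536.35863197  20.        ]
[380, 340, 0] 180 185 [185. 189. 189.] [16. 12. 10.]
[380, 380, 0] 178 180 [176. 181. 181.] [11. 11. 11.]
[380, 300, 0] 183 189 [174. 180. 182.] [26. 16. 12.]
clock: 13.72
ee_pos: [379.8, 340.1, 19.9]
tool_rot: [0.046, 0.999, -0.0, -0.0]
ft_force: [-1.2, 0.2, 0.4]
opening: 42.9
grip_force: 0.0
```

```bash
python3 -m pendant '[{"jaw":50,"dx":0,"dy":0,"dz":-8,"turn":0},{"jaw":50,"dx":0,"dy":0,"dz":0,"turn":0}]'|grep -E "pos|ft"
python3 -m pendant '[{"jaw":50,"dx":0,"dy":0,"dz":-5,"turn":0},{"jaw":50,"dx":0,"dy":0,"dz":0,"turn":0}]'|grep -E "pos|ft"
python3 -m pendant '[{"jaw":50,"dx":0,"dy":0,"dz":-4,"turn":0},{"jaw":50,"dx":0,"dy":0,"dz":0,"turn":0}]'|grep -E "pos|ft"
python3 -m pendant '[{"jaw":50,"dx":0,"dy":0,"dz":-3,"turn":0},{"jaw":50,"dx":0,"dy":0,"dz":0,"turn":0}]'|grep -E "pos|ft"
```

```text
ee_pos: [379.2, 340.3, 12.1]
ft_force: [-0.1, 0.2, 0.9]
ee_pos: [379.0, 340.1, 6.9]
ft_force: [0.0, -0.7, -0.4]
ee_pos: [379.0, 340.1, 2.7]
ft_force: [-0.0, 0.6, 0.6]
ee_pos: [379.0, 340.1, -0.2]
ft_force: [0.4, -0.2, -0.9]
```

```bash
python3 -m pendant '[{"jaw":50,"dx":0,"dy":0,"dz":-4,"turn":0},{"jaw":50,"dx":0,"dy":0,"dz":0,"turn":0}]'|grep -E "pos|ft"
python3 -m pendant '[{"jaw":50,"dx":0,"dy":0,"dz":-3,"turn":0},{"jaw":50,"dx":0,"dy":0,"dz":0,"turn":0}]'|grep -E "pos|ft"
python3 -m pendant '[{"jaw":50,"dx":0,"dy":0,"dz":-3,"turn":0},{"jaw":50,"dx":0,"dy":0,"dz":0,"turn":0}]'|grep -E "pos|ft"
```

```text
ee_pos: [379.0, 340.1, -4.3]
ft_force: [-0.7, 0.7, 1.3]
ee_pos: [379.0, 340.1, -7.2]
ft_force: [0.4, -0.2, -0.4]
ee_pos: [379.0, 340.1, -10.2]
ft_force: [-0.0, 0.3, 0.1]
```

```bash
for i in 1; do :; done; python3 -m pendant '[{"jaw":50,"dx":0,"dy":0,"dz":-3,"turn":0},{"jaw":50,"dx":0,"dy":0,"dz":0,"turn":0}]'|grep -E "pos|ft"
python3 -m pendant '[{"jaw":50,"dx":0,"dy":0,"dz":-3,"turn":0},{"jaw":50,"dx":0,"dy":0,"dz":0,"turn":0}]'|grep -E "pos|ft"
python3 -m pendant '[{"jaw":50,"dx":0,"dy":0,"dz":-3,"turn":0},{"jaw":50,"dx":0,"dy":0,"dz":0,"turn":0}]'|grep -E "pos|ft"
```

```text
ee_pos: [379.0, 340.1, -13.2]
ft_force: [0.6, -0.2, -0.4]
ee_pos: [379.0, 340.1, -16.2]
ft_force: [-0.4, -0.5, -0.2]
ee_pos: [379.0, 340.1, -19.2]
ft_force: [-0.2, -0.5, 0.3]
```

```bash
python3 -m pendant '[{"jaw":50,"dx":0,"dy":0,"dz":-3,"turn":0},{"jaw":50,"dx":0,"dy":0,"dz":0,"turn":0}]'|grep -E "pos|ft"
python3 -m pendant '[{"jaw":50,"dx":0,"dy":0,"dz":-3,"turn":0},{"jaw":50,"dx":0,"dy":0,"dz":0,"turn":0}]'|grep -E "pos|ft"
python3 - <<'E'
from h import *
snap('scene','s9',(150,140,220,210),8)
print([((pr('scene',[379,340-dy,z])-[150,140]+.5)*8).round() for dy in(0,21) for z in(-20,0,20)])
E
```

```text
ee_pos: [379.0, 340.1, -22.2]
ft_force: [-0.7, 0.2, 0.3]
ee_pos: [379.0, 340.1, -25.2]
ft_force: [-0.5, 0.4, 0.3]
[array([245., 394.]), array([243., 362.]), array([241., 330.]), array([256., 413.]), array([254., 381.]), array([251., 348.])]
```

View pics/s9.png

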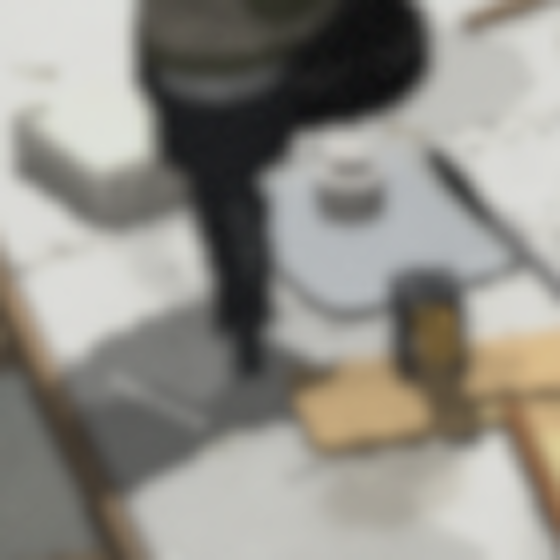

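The grey weight stands upright in the tray at (350,185). The near fingertip is at (248,372), still a few mm above the bench at TCP z=-25. So the real tips sit about 30 mm behind the reported TCP. I'll feel for contact to calibrate that offset. I have used all my views, so I go on numerically.

```bash
python3 -m pendant '[{"jaw":50,"dx":0,"dy":0,"dz":-2,"turn":0},{"jaw":50,"dx":0,"dy":0,"dz":0,"turn":0}]'|grep -E "pos|ft"
python3 -m pendant '[{"jaw":50,"dx":0,"dy":0,"dz":-2,"turn":0},{"jaw":50,"dx":0,"dy":0,"dz":0,"turn":0}]'|grep -E "pos|ft"
python3 -m pendant '[{"jaw":50,"dx":0,"dy":0,"dz":-2,"turn":0},{"jaw":50,"dx":0,"dy":0,"dz":0,"turn":0}]'|grep -E "pos|ft"
```

```text
ee_pos: [379.1, 340.1, -27.1]
ft_force: [0.5, -0.5, 0.5]
ee_pos: [379.2, 340.2, -27.4]
ft_force: [-4.0, -3.1, 20.9]
ee_pos: [379.3, 340.3, -27.5]
ft_force: [-10.5, -7.0, 44.0]
```

```bash
python3 -m pendant '[{"jaw":100,"dx":0,"dy":0,"dz":40,"turn":0},{"jaw":100,"dx":0,"dy":0,"dz":60,"turn":0},{"jaw":100,"dx":0,"dy":0,"dz":60,"turn":0},{"jaw":100,"dx":0,"dy":0,"dz":55,"turn":0},{"jaw":100,"dx":22,"dy":-44,"dz":0,"turn":0},{"jaw":100,"dx":22,"dy":-44,"dz":0,"turn":0},{"jaw":100,"dx":22,"dy":-44,"dz":0,"turn":0},{"jaw":100,"dx":22,"dy":-44,"dz":0,"turn":0}]'|grep -E "pos|ft"
python3 -m pendant '[{"jaw":100,"dx":22,"dy":-45,"dz":0,"turn":0},{"jaw":100,"dx":22,"dy":-45,"dz":0,"turn":0},{"jaw":100,"dx":22,"dy":-45,"dz":0,"turn":0},{"jaw":100,"dx":19,"dy":-45,"dz":0,"turn":0},{"jaw":100,"dx":0,"dy":0,"dz":-50,"turn":0},{"jaw":100,"dx":0,"dy":0,"dz":-30,"turn":0},{"jaw":100,"dx":0,"dy":0,"dz":0,"turn":0}]'|grep -E "pos|ft"
```

```text
ee_pos: [467.6, 162.7, 184.1]
ft_force: [0.7, 0.3, 0.3]
ee_pos: [551.0, -15.7, 102.3]
ft_force: [-0.5, 0.0, 0.9]
```

```bash
python3 - <<'E'
from h import *
snap('scene','s10');snap('top','t10')
for n in('s','t'):
    a=cv2.imread(f'pics/raw_{n}3.png').astype(int);b=cv2.imread(f'pics/raw_{n}10.png').astype(int)
s=cv2.imread('pics/raw_s10.png');s3=cv2.imread('pics/raw_s3.png')
# brass region diff between s3 and s10
print(np.abs(s[198:214,242:258].astype(int)-s3[198:214,242:258]).mean((0,1)).round(1))
h=cv2.cvtColor(s,cv2.COLOR_BGR2HSV)
# tray in top view for fit: threshold bluish grey
t=cv2.imread('pics/raw_t10.png');print(t[215:217,125:150:4].tolist())
m=cv2.inRange(t,(140,135,130),(190,180,172));sub=np.zeros_like(m);sub[195:250,100:175]=m[195:250,100:175]
n,l,st,c=cv2.connectedComponentsWithStats(cv2.morphologyEx(sub,cv2.MORPH_OPEN,np.ones((3,3))))
for i in range(1,n):
    if st[i,4]>60:print(st[i],c[i].round(1))
i=1+np.argmax(st[1:,4]);cnt=cv2.findContours((l==i).astype(np.uint8),0,2)[0][0];print(cv2.boxPoints(cv2.minAreaRect(cnt)).round(1).tolist(),cv2.approxPolyDP(cnt,3,True)[:,0].tolist())
E
```

```text
[31.7 40.3 38.2]
[[[204, 217, 217], [202, 212, 211], [186, 198, 194], [167, 178, 175], [166, 173, 172], [179, 182, 179], [179, 183, 180]], [[195, 203, 204], [171, 180, 181], [168, 175, 173], [168, 173, 171], [176, 177, 176], [181, 183, 180], [176, 181, 178]]]Traceback (most recent call last):
  File "<stdin>", line 15, in <module>
    return _wrapfunc(a, 'argmax', axis=axis, out=out, **kwds)
    return bound(*args, **kwds)
ValueError: attempt to get argmax of an empty sequence
```

```bash
python3 -m pendant '[{"jaw":100,"dx":1,"dy":0,"dz":-40,"turn":0},{"jaw":100,"dx":0,"dy":0,"dz":-20,"turn":0},{"jaw":100,"dx":0,"dy":0,"dz":-12,"turn":0},{"jaw":100,"dx":0,"dy":0,"dz":0,"turn":0}]'|grep -E "pos|ft"
python3 -m pendant '[{"jaw":35,"dx":0,"dy":0,"dz":0,"turn":0},{"jaw":35,"dx":0,"dy":0,"dz":0,"turn":0},{"jaw":35,"dx":0,"dy":0,"dz":0,"turn":0},{"jaw":35,"dx":0,"dy":0,"dz":0,"turn":0},{"jaw":35,"dx":0,"dy":0,"dz":0,"turn":0}]'
```

```text
ee_pos: [553.5, -15.9, 32.5]
ft_force: [-0.1, 1.1, 0.3]
clock: 20.62
ee_pos: [553.6, -15.5, 33.4]
tool_rot: [0.045, 0.999, 0.0, 0.001]
ft_force: [-2.5, 3.1, 8.5]
opening: 47.1
grip_force: 60.4
```

```bash
python3 -m pendant '[{"jaw":35,"dx":0,"dy":0,"dz":20,"turn":0},{"jaw":35,"dx":0,"dy":0,"dz":50,"turn":0},{"jaw":35,"dx":0,"dy":0,"dz":50,"turn":0},{"jaw":35,"dx":0,"dy":0,"dz":40,"turn":0},{"jaw":35,"dx":0,"dy":0,"dz":0,"turn":0}]'
python3 -m pendant '[{"jaw":35,"dx":-9,"dy":54,"dz":0,"turn":0},{"jaw":35,"dx":-9,"dy":54,"dz":0,"turn":0},{"jaw":35,"dx":-9,"dy":54,"dz":0,"turn":0},{"jaw":35,"dx":-9,"dy":54,"dz":0,"turn":0},{"jaw":35,"dx":-9,"dy":54,"dz":0,"turn":0},{"jaw":35,"dx":-9,"dy":54,"dz":0,"turn":0},{"jaw":35,"dx":-9,"dy":54,"dz":0,"turn":0},{"jaw":35,"dx":-4,"dy":36,"dz":0,"turn":0}]'
```

```text
clock: 21.25
ee_pos: [553.9, -16.0, 194.0]
tool_rot: [0.045, 0.999, -0.001, 0.002]
ft_force: [0.0, -0.2, -7.4]
opening: 46.8
grip_force: 64.3
clock: 22.25
ee_pos: [484.3, 400.0, 188.6]
tool_rot: [0.045, 0.999, -0.001, -0.002]
ft_force: [0.7, -0.8, -5.9]
opening: 46.9
grip_force: 64.8
```

```bash
python3 -m pendant '[{"jaw":35,"dx":1,"dy":-3,"dz":-50,"turn":0},{"jaw":35,"dx":0,"dy":0,"dz":-50,"turn":0},{"jaw":35,"dx":0,"dy":0,"dz":-50,"turn":0},{"jaw":35,"dx":0,"dy":0,"dz":-30,"turn":0},{"jaw":35,"dx":0,"dy":0,"dz":-10,"turn":0},{"jaw":35,"dx":0,"dy":0,"dz":0,"turn":0},{"jaw":35,"dx":0,"dy":0,"dz":0,"turn":0}]'|grep -E "pos|ft"
python3 -m pendant '[{"jaw":35,"dx":0,"dy":0,"dz":-4,"turn":0},{"jaw":35,"dx":0,"dy":0,"dz":0,"turn":0}]'|grep -E "pos|ft"
python3 -m pendant '[{"jaw":35,"dx":0,"dy":0,"dz":-3,"turn":0},{"jaw":35,"dx":0,"dy":0,"dz":0,"turn":0}]'|grep -E "pos|ft"
python3 -m pendant '[{"jaw":35,"dx":0,"dy":0,"dz":-3,"turn":0},{"jaw":35,"dx":0,"dy":0,"dz":0,"turn":0}]'|grep -E "pos|ft"
```

```text
ee_pos: [487.7, 395.5, 3.1]
ft_force: [-0.3, -0.3, -5.5]
ee_pos: [487.1, 395.1, -1.8]
ft_force: [-0.2, -0.4, -5.3]
ee_pos: [487.0, 395.1, -5.2]
ft_force: [-0.1, -0.5, -6.3]
ee_pos: [487.0, 395.1, -8.3]
ft_force: [-0.7, 0.2, -6.6]
```

```bash
python3 -m pendant '[{"jaw":35,"dx":0,"dy":0,"dz":-2,"turn":0},{"jaw":35,"dx":0,"dy":0,"dz":0,"turn":0}]'|grep -E "pos|ft"
python3 -m pendant '[{"jaw":35,"dx":0,"dy":0,"dz":-2,"turn":0},{"jaw":35,"dx":0,"dy":0,"dz":0,"turn":0}]'|grep -E "pos|ft"
python3 -m pendant '[{"jaw":35,"dx":0,"dy":0,"dz":-2,"turn":0},{"jaw":35,"dx":0,"dy":0,"dz":0,"turn":0}]'|grep -E "pos|ft"
```

```text
ee_pos: [487.0, 395.1, -10.2]
ft_force: [-0.4, -0.5, -5.9]
ee_pos: [487.3, 395.3, -11.9]
ft_force: [0.4, 2.0, -4.9]
ee_pos: [487.7, 395.5, -12.4]
ft_force: [-2.1, -0.3, 7.9]
```

```bash
python3 -m pendant '[{"jaw":70,"dx":0,"dy":0,"dz":0,"turn":0},{"jaw":70,"dx":0,"dy":0,"dz":0,"turn":0},{"jaw":70,"dx":0,"dy":0,"dz":0,"turn":0},{"jaw":70,"dx":0,"dy":0,"dz":50,"turn":0},{"jaw":70,"dx":0,"dy":0,"dz":60,"turn":0},{"jaw":70,"dx":0,"dy":0,"dz":60,"turn":0},{"jaw":70,"dx":0,"dy":0,"dz":35,"turn":0}]'|grep -E "pos|ft|open"
python3 -m pendant '[{"jaw":0,"dx":0,"dy":-50,"dz":0,"turn":0},{"jaw":0,"dx":0,"dy":-55,"dz":0,"turn":0},{"jaw":0,"dx":-5,"dy":-55,"dz":0,"turn":0},{"jaw":0,"dx":-5,"dy":-7,"dz":-10,"turn":0},{"jaw":0,"dx":0,"dy":0,"dz":-20,"turn":0},{"jaw":0,"dx":0,"dy":0,"dz":0,"turn":0},{"jaw":0,"dx":0,"dy":0,"dz":0,"turn":0}]'
python3 - <<'E'
from h import *
snap('scene','s11');snap('top','t11')
s=cv2.imread('pics/raw_s11.png');g=cv2.cvtColor(s,cv2.COLOR_BGR2GRAY)
print('scene v152.. u178..');print('\n'.join(str(152+i)+' '+' '.join('%3d'%x for x in r) for i,r in enumerate(g[152:184,178:216:2])))
hsv=cv2.cvtColor(cv2.imread('pics/raw_s3.png'),cv2.COLOR_BGR2HSV);print(hsv[202,248],hsv[207,252])
E
```

```text
ee_pos: [487.6, 395.4, 194.5]
ft_force: [-0.6, -0.3, 0.1]
opening: 59.6
clock: 26.38
ee_pos: [477.5, 228.4, 161.6]
tool_rot: [0.045, 0.999, 0.0, 0.0]
ft_force: [-0.4, 0.7, -0.4]
opening: 0.4
grip_force: 0.0
scene v152.. u178..
152  25  28  29  24  25  19  23  17  20  22  46 105 170 188 141  73  80 164 202
153  21  19  21  21  18  22  19  23  30  50  91 146 185 191 160 114 120 175 208
154  30  23  22  22  24  23  35  47  66 103 135 172 190 192 179 159 160 188 211
155  67  54  53  54  53  56  80 102 120 155 162 180 188 191 187 187 183 201 214
156 128 117 117 118 117 116 138 162 170 183 176 178 178 189 192 205 204 209 211
157 185 178 180 179 176 166 179 198 198 193 185 183 173 180 199 210 212 213 209
158 213 210 209 209 205 182 188 205 203 192 189 187 167 151 191 205 210 216 215
159 217 215 213 209 203 184 183 190 188 185 190 187 164 111 163 202 214 219 218
160 214 209 205 197 193 185 183 161 155 172 188 186 166  97 124 193 218 220 218
161 206 196 191 187 188 188 184 152 145 169 186 190 176 114  83 168 216 219 219
162 194 185 187 188 191 185 173 164 161 171 190 200 186 138  65 132 208 2
[... 1014 characters left out ...]
  69  57  55  84 134 155 187 203
176 200 205 208 200 164 155 179 186 181 164 109  64  55  51  66 144 187 208 215
177 199 200 203 203 180 143 160 177 176 161 108  56  61  57  63 160 209 216 217
178 198 197 199 199 191 157 143 151 150 140 108  55  72  73  68 159 212 216 217
179 201 199 199 200 200 184 159 143 143 149 130  62  79  86  80 153 211 216 217
180 210 208 208 209 209 205 190 174 178 188 156  68  83  98  94 151 210 215 215
181 216 214 215 216 216 215 207 201 209 213 167  73  91 106 104 151 206 210 206
182 219 217 217 218 218 217 214 215 219 217 168  78  97 108 107 146 197 198 195
183 220 217 215 217 216 218 218 217 217 214 161  76  96 106 103 133 184 191 190
[ 24  70 153] [ 22  74 131]
```

Both weights stand in the tray. Next is the tail press.

```bash
python3 -m pendant '[{"jaw":0,"dx":0,"dy":0,"dz":-20,"turn":0},{"jaw":0,"dx":0,"dy":0,"dz":-15,"turn":0},{"jaw":0,"dx":0,"dy":0,"dz":0,"turn":0}]'|grep -E "pos|ft"
python3 -m pendant '[{"jaw":0,"dx":-9,"dy":1,"dz":-11,"turn":0},{"jaw":0,"dx":-9,"dy":1,"dz":-10,"turn":0},{"jaw":0,"dx":0,"dy":0,"dz":0,"turn":0}]'|grep -E "pos|ft"
python3 -m pendant '[{"jaw":0,"dx":-10,"dy":1,"dz":-14,"turn":0},{"jaw":0,"dx":-9,"dy":1,"dz":-14,"turn":0},{"jaw":0,"dx":0,"dy":0,"dz":0,"turn":0}]'|grep -E "pos|ft"
```

```text
ee_pos: [477.4, 228.3, 126.0]
ft_force: [0.1, -0.2, 0.6]
ee_pos: [458.4, 230.4, 104.8]
ft_force: [0.3, 0.6, 4.8]
ee_pos: [440.1, 232.3, 77.0]
ft_force: [1.1, -0.6, 5.5]
```

Contact forces are as expected, so I continue.

```bash
python3 -m pendant '[{"jaw":0,"dx":-7,"dy":1,"dz":-16,"turn":0},{"jaw":0,"dx":-6,"dy":0,"dz":-15,"turn":0},{"jaw":0,"dx":-6,"dy":1,"dz":-11,"turn":0},{"jaw":0,"dx":-2,"dy":0,"dz":-11,"turn":0},{"jaw":0,"dx":0,"dy":0,"dz":0,"turn":0}]'|grep -E "pos|ft"
python3 -m pendant '[{"jaw":0,"dx":-1,"dy":0,"dz":-6,"turn":0},{"jaw":0,"dx":0,"dy":0,"dz":-5,"turn":0},{"jaw":0,"dx":0,"dy":0,"dz":0,"turn":0}]'|grep -E "pos|ft"
python3 -m pendant '[{"jaw":0,"dx":0,"dy":0,"dz":-4,"turn":0},{"jaw":0,"dx":0,"dy":0,"dz":0,"turn":0}]'|grep -E "pos|ft"
python3 -m pendant '[{"jaw":0,"dx":0,"dy":0,"dz":-3,"turn":0},{"jaw":0,"dx":0,"dy":0,"dz":0,"turn":0}]'|grep -E "pos|ft"
```

```text
ee_pos: [421.4, 234.4, 25.0]
ft_force: [4.9, -0.6, 5.7]
ee_pos: [419.7, 234.3, 13.8]
ft_force: [2.2, 0.3, 3.6]
ee_pos: [419.6, 234.4, 9.8]
ft_force: [3.0, 0.3, 7.7]
ee_pos: [419.8, 234.4, 7.0]
ft_force: [2.6, -0.3, 8.0]
```

```bash
python3 -m pendant '[{"jaw":0,"dx":0,"dy":0,"dz":-3,"turn":0},{"jaw":0,"dx":0,"dy":0,"dz":0,"turn":0}]'|grep -E "pos|ft"
python3 -m pendant '[{"jaw":0,"dx":0,"dy":0,"dz":-2,"turn":0},{"jaw":0,"dx":0,"dy":0,"dz":0,"turn":0}]'|grep -E "pos|ft"
```

```text
ee_pos: [420.0, 234.3, 4.0]
ft_force: [4.3, -0.4, 7.4]
ee_pos: [420.0, 234.4, 2.1]
ft_force: [3.9, -0.6, 8.2]
```

```bash
python3 -m pendant '[{"jaw":0,"dx":0,"dy":0,"dz":-2,"turn":0},{"jaw":0,"dx":0,"dy":0,"dz":0,"turn":0}]'|grep -E "pos|ft"
python3 -m pendant '[{"jaw":0,"dx":0,"dy":0,"dz":-2,"turn":0},{"jaw":0,"dx":0,"dy":0,"dz":0,"turn":0}]'|grep -E "pos|ft"
python3 -m pendant '[{"jaw":0,"dx":0,"dy":0,"dz":-2,"turn":0},{"jaw":0,"dx":0,"dy":0,"dz":0,"turn":0}]'|grep -E "pos|ft"
```

```text
ee_pos: [420.3, 234.4, 0.9]
ft_force: [1.1, -2.0, 17.6]
ee_pos: [420.6, 234.5, -0.1]
ft_force: [-1.0, -3.5, 31.1]
ee_pos: [420.8, 234.5, -1.1]
ft_force: [-3.9, -4.8, 44.0]
```

```bash
python3 -m pendant '[{"jaw":0,"dx":0,"dy":0,"dz":8,"turn":0},{"jaw":0,"dx":0,"dy":0,"dz":8,"turn":0},{"jaw":0,"dx":0,"dy":0,"dz":8,"turn":0},{"jaw":0,"dx":0,"dy":0,"dz":0,"turn":0}]'|grep -E "pos|ft"
python3 -m pendant '[{"jaw":0,"dx":0,"dy":0,"dz":40,"turn":0},{"jaw":0,"dx":-20,"dy":-20,"dz":55,"turn":0},{"jaw":0,"dx":-20,"dy":-50,"dz":40,"turn":0},{"jaw":30,"dx":0,"dy":-60,"dz":20,"turn":-0.15},{"jaw":30,"dx":0,"dy":-60,"dz":0,"turn":-0.18},{"jaw":30,"dx":0,"dy":-60,"dz":0,"turn":-0.18},{"jaw":30,"dx":0,"dy":-60,"dz":0,"turn":-0.18},{"jaw":30,"dx":0,"dy":-60,"dz":0,"turn":-0.18}]'
cat > tb.py <<'E'
from h import *
P=np.load('poses.npy');e=P[0];c,s=np.cos(e[2]),np.sin(e[2])
W=lambda X:[e[0]+c*X[0]-s*X[1],e[1]+s*X[0]+c*X[1],X[2]]
E
python3 - <<'E'
from tb import *
snap('scene','s12');snap('top','t12')
for n,f in(('scene','s12'),('top','t12')):
    g=cv2.cvtColor(cv2.imread(f'pics/raw_{f}.png'),cv2.COLOR_BGR2GRAY)
    for y in(100,0,-100):
        q=[pr(n,W((24,y,108))).round().astype(int),pr(n,W((68,y,57))).round().astype(int)]
        print(n,y,[(tuple(int(i) for i in a),[int(x) for x in g[a[1]-4:a[1]+5,a[0]]]) for a in q])
E
```

```text
ee_pos: [417.9, 234.1, 19.2]
ft_force: [-0.6, -0.2, 0.4]
clock: 31.85
ee_pos: [378.8, -133.5, 170.7]
tool_rot: [0.465, 0.885, 0.0, -0.001]
ft_force: [1.5, 0.1, -0.2]
opening: 25.4
grip_force: 0.0
scene 100 [((237, 176), [91, 78, 74, 69, 62, 69, 92, 111, 120]), ((247, 185), [189, 189, 188, 187, 186, 182, 176, 169, 158])]
scene 0 [((244, 188), [143, 121, 94, 70, 53, 50, 58, 70, 77]), ((255, 198), [213, 217, 216, 212, 205, 200, 189, 173, 153])]
scene -100 [((252, 202), [136, 111, 87, 66, 64, 80, 104, 126, 145]), ((263, 212), [197, 196, 199, 203, 206, 207, 203, 199, 196])]
top 100 [((210, 193), [191, 191, 187, 182, 179, 173, 174, 170, 166]), ((212, 191), [201, 196, 190, 192, 190, 184, 182, 180, 180])]
top 0 [((234, 193), [191, 195, 196, 196, 199, 201, 200, 203, 200]), ((235, 191), [181, 183, 193, 192, 194, 198, 198, 204, 202])]
top -100 [((258, 194), [113, 88, 92, 115, 139, 152, 156, 136, 103]), ((259, 192), [137, 132, 129, 116, 101, 106, 131, 137, 131])]
```

The top bar (dark) now projects at the latched position, so the rest is held up. Now to the first mould.

```bash
python3 -m pendant '[{"jaw":40,"dx":6,"dy":-41,"dz":0,"turn":-0.172},{"jaw":40,"dx":6,"dy":-41,"dz":0,"turn":-0.171},{"jaw":40,"dx":6,"dy":-41,"dz":0,"turn":-0.171},{"jaw":40,"dx":5,"dy":-41,"dz":0,"turn":-0.171},{"jaw":40,"dx":5,"dy":-39,"dz":0,"turn":-0.171},{"jaw":40,"dx":0,"dy":0,"dz":0,"turn":0},{"jaw":40,"dx":0,"dy":0,"dz":0,"turn":0}]'
python3 - <<'E'
from h import *
o=env.observe();q=o['tool_rot'];print(2*np.arctan2(q[1],q[0])-np.pi/2,o['joints'])
E
```

```text
clock: 32.83
ee_pos: [407.4, -333.4, 170.5]
tool_rot: [0.788, 0.616, 0.0, -0.001]
ft_force: [-0.7, 0.3, 0.2]
opening: 34.2
grip_force: 0.0
-0.24359176075554578 [-9.11104900e-01  3.69726253e-01  1.42226623e+00  2.51759136e-04
  1.35165451e+00 -6.67568122e-01]
```

```bash
python3 -m pendant '[{"jaw":40,"dx":0,"dy":-3,"dz":-20,"turn":-0.008},{"jaw":40,"dx":0,"dy":0,"dz":-20,"turn":0},{"jaw":40,"dx":0,"dy":0,"dz":-20,"turn":0},{"jaw":40,"dx":0,"dy":0,"dz":-17,"turn":0},{"jaw":40,"dx":0,"dy":0,"dz":0,"turn":0}]'|grep -E "pos|ft"
python3 -m pendant '[{"jaw":5,"dx":0,"dy":0,"dz":0,"turn":0},{"jaw":5,"dx":0,"dy":0,"dz":0,"turn":0},{"jaw":5,"dx":0,"dy":0,"dz":0,"turn":0},{"jaw":5,"dx":0,"dy":0,"dz":0,"turn":0}]'
```

```text
ee_pos: [407.2, -336.0, 93.4]
ft_force: [0.0, 0.1, 1.0]
clock: 33.95
ee_pos: [407.9, -337.9, 95.0]
tool_rot: [0.791, 0.612, 0.0, 0.001]
ft_force: [0.3, 1.9, 6.2]
opening: 13.3
grip_force: 59.5
```

```bash
python3 -m pendant '[{"jaw":5,"dx":0,"dy":0,"dz":15,"turn":0},{"jaw":5,"dx":0,"dy":0,"dz":30,"turn":0},{"jaw":5,"dx":0,"dy":0,"dz":40,"turn":0},{"jaw":5,"dx":0,"dy":40,"dz":0,"turn":0},{"jaw":5,"dx":5,"dy":55,"dz":0,"turn":0.04},{"jaw":5,"dx":10,"dy":55,"dz":0,"turn":0.04},{"jaw":5,"dx":10,"dy":55,"dz":0,"turn":0.04},{"jaw":5,"dx":10,"dy":55,"dz":0,"turn":0.036}]'
python3 -m pendant '[{"jaw":5,"dx":15,"dy":55,"dz":0,"turn":0},{"jaw":5,"dx":15,"dy":55,"dz":0,"turn":0},{"jaw":5,"dx":15,"dy":55,"dz":0,"turn":0},{"jaw":5,"dx":15,"dy":45,"dz":0,"turn":0},{"jaw":5,"dx":8,"dy":26,"dz":0,"turn":0},{"jaw":5,"dx":0,"dy":0,"dz":0,"turn":0},{"jaw":5,"dx":0,"dy":0,"dz":0,"turn":0}]'
```

```text
clock: 34.95
ee_pos: [442.3, -75.9, 179.1]
tool_rot: [0.741, 0.672, 0.0, -0.0]
ft_force: [-0.2, 1.2, -1.8]
opening: 13.0
grip_force: 58.6
clock: 35.83
ee_pos: [510.2, 157.7, 178.8]
tool_rot: [0.741, 0.672, -0.0, -0.0]
ft_force: [-0.6, -0.7, -1.4]
opening: 13.3
grip_force: 58.6
```

```bash
python3 -m pendant '[{"jaw":5,"dx":1,"dy":1,"dz":-30,"turn":0},{"jaw":5,"dx":0,"dy":0,"dz":-25,"turn":0},{"jaw":5,"dx":0,"dy":0,"dz":-15,"turn":0},{"jaw":5,"dx":0,"dy":0,"dz":0,"turn":0}]'|grep -E "pos|ft"
python3 -m pendant '[{"jaw":5,"dx":0,"dy":0,"dz":-3,"turn":0},{"jaw":5,"dx":0,"dy":0,"dz":0,"turn":0}]'|grep -E "pos|ft"
python3 -m pendant '[{"jaw":5,"dx":0,"dy":0,"dz":-2,"turn":0},{"jaw":5,"dx":0,"dy":0,"dz":0,"turn":0}]'|grep -E "pos|ft"
python3 -m pendant '[{"jaw":5,"dx":0,"dy":0,"dz":-2,"turn":0},{"jaw":5,"dx":0,"dy":0,"dz":0,"turn":0}]'|grep -E "pos|ft"
```

```text
ee_pos: [510.9, 158.2, 108.4]
ft_force: [-0.6, -0.1, -1.8]
ee_pos: [511.7, 159.1, 106.6]
ft_force: [-0.0, 0.0, -2.2]
ee_pos: [511.5, 159.3, 104.1]
ft_force: [-1.1, -0.8, -1.2]
ee_pos: [511.9, 159.4, 103.0]
ft_force: [-2.1, 0.3, 5.7]
```

```bash
python3 -m pendant '[{"jaw":40,"dx":0,"dy":0,"dz":0,"turn":0},{"jaw":40,"dx":0,"dy":0,"dz":0,"turn":0},{"jaw":40,"dx":0,"dy":0,"dz":0,"turn":0},{"jaw":40,"dx":0,"dy":0,"dz":0,"turn":0}]'|grep -E "pos|ft|open"
python3 -m pendant '[{"jaw":40,"dx":6,"dy":-0.6,"dz":0,"turn":0},{"jaw":40,"dx":6,"dy":-0.6,"dz":0,"turn":0},{"jaw":40,"dx":6,"dy":-0.6,"dz":0,"turn":0},{"jaw":40,"dx":6,"dy":-0.6,"dz":0,"turn":0},{"jaw":40,"dx":0,"dy":0,"dz":0,"turn":0}]'|grep -E "pos|ft"
python3 -m pendant '[{"jaw":40,"dx":6,"dy":-0.6,"dz":0,"turn":0},{"jaw":40,"dx":6,"dy":-0.6,"dz":0,"turn":0},{"jaw":40,"dx":6,"dy":-0.6,"dz":0,"turn":0},{"jaw":40,"dx":5,"dy":-0.5,"dz":0,"turn":0},{"jaw":40,"dx":0,"dy":0,"dz":0,"turn":0},{"jaw":40,"dx":0,"dy":0,"dz":0,"turn":0}]'|grep -E "pos|ft"
```

```text
ee_pos: [511.5, 159.3, 102.0]
ft_force: [0.6, -0.6, -0.8]
opening: 34.5
ee_pos: [535.9, 156.8, 101.9]
ft_force: [3.3, -0.8, -0.6]
ee_pos: [558.5, 154.6, 102.1]
ft_force: [-0.3, 0.3, 0.5]
```

```bash
python3 -m pendant '[{"jaw":40,"dx":0,"dy":0,"dz":10,"turn":0},{"jaw":40,"dx":0,"dy":0,"dz":15,"turn":0},{"jaw":40,"dx":0,"dy":0,"dz":25,"turn":0},{"jaw":40,"dx":-40,"dy":-10,"dz":40,"turn":0},{"jaw":40,"dx":-20,"dy":-50,"dz":0,"turn":-0.04},{"jaw":40,"dx":-20,"dy":-55,"dz":0,"turn":-0.04},{"jaw":40,"dx":-20,"dy":-55,"dz":0,"turn":-0.04},{"jaw":40,"dx":0,"dy":-58,"dz":0,"turn":-0.036}]'|grep -E "pos|ft"
python3 -m pendant '[{"jaw":40,"dx":0,"dy":-58,"dz":0,"turn":0},{"jaw":40,"dx":0,"dy":-58,"dz":0,"turn":0},{"jaw":40,"dx":0,"dy":-58,"dz":0,"turn":0},{"jaw":40,"dx":0,"dy":0,"dz":0,"turn":0}]'
cat > chk.py <<'E'
import sys
from tb import *
f=sys.argv[1]; snap('scene','s'+f);snap('top','t'+f)
a0=cv2.imread('pics/raw_s12.png').astype(int);a=cv2.imread(f'pics/raw_s{f}.png').astype(int)
t0=cv2.imread('pics/raw_t12.png').astype(int);t=cv2.imread(f'pics/raw_t{f}.png').astype(int)
R=22*np.pi/180
def corners(y):
    o=[]
    for h in(0,150):
        for yy in(-30,30): # rear face, foot rear edge x=-22
            o.append(W((-22+h*np.sin(R),y+yy,12+h*np.cos(R))))
    return o
for y in [float(v) for v in sys.argv[2:]]:
    for n,A,B in(('scene',a0,a),('top',t0,t)):
        q=np.array([pr(n,X) for X in corners(y)]).astype(np.float32);hull=cv2.convexHull(q).astype(np.int32)
        m=np.zeros(A.shape[:2],np.uint8);cv2.fillPoly(m,[hull],1)
        d=np.abs(A-B).sum(2)>60
        x0,y0=q.min(0).astype(int)-10;x1,y1=q.max(0).astype(int)+10
        sub=d[y0:y1,x0:x1];print(n,y,'changed inside',(d&(m>0)).sum()/m.sum())
        for i in range(y0,y1):
            print(''.join(('#' if d[i,j] and m[i,j] else 'x' if d[i,j] else '.' if m[i,j] else ' ') for j in range(x0,x1)))
E
python3 chk.py 13 105
```

```text
ee_pos: [457.4, -74.7, 193.6]
ft_force: [1.3, 0.3, 0.2]
clock: 40.45
ee_pos: [458.2, -250.8, 192.7]
tool_rot: [0.792, 0.61, -0.0, 0.001]
ft_force: [-0.4, -0.2, -0.1]
opening: 34.3
grip_force: 0.0
scene 105.0 changed inside 0.7876447876447876
xxxxxxxxxxxxxxx xxxxxxxxxxxxxxxxxxxxx
xxxxxxxxxxxxxxx  xxxxxxxxxxxxxxxxxxxx
xxxxxxxxxxxxxxx    xxxxxxxxxxxxxxxxxx
xxxxxxxxxxxxxxx       xxxxxxxxxxxxxxx
xxxxxxxxxxxxxxx        xxxxxxxxxxxxxx
xxxxxxxxxxxxxxx           xxxxxxxxxxx
xxxxxxxxxxxxxxx            xxxxxxxxxx
xxxxxxxxxxxxxxx            xxxxxxxxxx
xxxxxxxxxxxxxxx            xxxxxxxxxx
xxxxxxxxxxxxxxx             xxxxxxxxx
xxxxxxxxxxxxxxx        .    xxxxxxxxx
xxxxxxxxxxxxxxx        ..   xxxxxxxxx
xxxxxxxxxxxxxxx     xx##.   xxxxxxxxx
xxxxxxxxxxxxxxx    xxx####  xxxxxxxxx
xxxxxxxxxxxxxxx    xx####.  xxxxxxxxx
xxxxxxxxxxxxxxxx   xx#####.xxxxxxxxxx
xxxxxxxxxxxxxxxx   xx######xxxxxxxxxx
xxxxxxxxxxxxxxxxx   ########xxxxxxxxx
xxxxxxxxxxxxxxxxxx  ..######xxxxxxxxx
xxxxxxxxxxxxxxxxxx ###..###xxxxxxxxxx
xxxxxxxxxxxxxxxxx x.####.##xxxxxxxxxx
xxxxxxxxxxxxxxxxx x.#####.  xxxxxxxxx
xxxxxxxxxxxxxxxxxx#.##
[... 2577 characters left out ...]
  xxxxxxx####.........##xxxxxxxxxx
xx  xxxxxxx####..........#xxxxxxxxxx
xxxxx   xxxx####.##.......#xxxxxxxxx
xxxxxx  xxxx##########..... xxxxxxxx
xxxxxx   xxx##########..... xxxxxxxx
xxxxxx   xxx############...   xxxxxx
xxxxxx   xxx##############.    xxxxx
xxxxxxxxxxxx###############    xxxxx
xxxxxxxxxxxx###############x     xxx
xxxxxxxxxxxx###########..##xx    xxx
xxxxxxxxxxxxxxxxxxxxxxxxxx xxx    xx
xxxxxxxxxxxxxxxxxxxxxx xxxx  xx    x
xxxxxxxxxxxxxxxxxxxxxx xxxxxxx  x   
xxxxxxxxxxxxxxxxxxxxxx xxxxxxxx     
xxxxxxxxxxxxxxxxxxxxxx xxxxxxxxxx   
xxxxxxxxxxxxxxxxxxxxxxxxxxxxxxxxxx  
xxxxxxx xx   xxxxxxxxxxxxxxxxxxxxxx 
xxxxxx   x   xxxxxxxxxxx x   x      
xxxxxxxxxxxxxxxxxxxxxxxxx    x    xx
```

Mould 1's change region matches a slab leaning at 22°. On to mould 2.

```bash
python3 -m pendant '[{"jaw":40,"dx":2,"dy":-50,"dz":0,"turn":0.006},{"jaw":40,"dx":2,"dy":-50,"dz":-20,"turn":0},{"jaw":40,"dx":0,"dy":0,"dz":0,"turn":0},{"jaw":40,"dx":0,"dy":0,"dz":-20,"turn":0},{"jaw":40,"dx":0,"dy":0,"dz":-20,"turn":0},{"jaw":40,"dx":0,"dy":0,"dz":-20,"turn":0},{"jaw":40,"dx":0,"dy":0,"dz":-19,"turn":0},{"jaw":40,"dx":0,"dy":0,"dz":0,"turn":0}]'|grep -E "pos|ft"
python3 -m pendant '[{"jaw":5,"dx":0,"dy":0,"dz":0,"turn":0},{"jaw":5,"dx":0,"dy":0,"dz":0,"turn":0},{"jaw":5,"dx":0,"dy":0,"dz":0,"turn":0},{"jaw":5,"dx":0,"dy":0,"dz":0,"turn":0}]'
```

```text
ee_pos: [462.7, -345.3, 93.0]
ft_force: [-0.2, -0.1, 0.5]
clock: 42.05
ee_pos: [463.1, -347.5, 94.6]
tool_rot: [0.789, 0.614, 0.0, 0.001]
ft_force: [-0.3, 1.7, 6.8]
opening: 13.3
grip_force: 59.5
```

```bash
python3 -m pendant '[{"jaw":5,"dx":0,"dy":0,"dz":15,"turn":0},{"jaw":5,"dx":0,"dy":0,"dz":30,"turn":0},{"jaw":5,"dx":0,"dy":0,"dz":40,"turn":0},{"jaw":5,"dx":0,"dy":40,"dz":0,"turn":0},{"jaw":5,"dx":0,"dy":55,"dz":0,"turn":0.04},{"jaw":5,"dx":0,"dy":55,"dz":0,"turn":0.04},{"jaw":5,"dx":0,"dy":55,"dz":0,"turn":0.04},{"jaw":5,"dx":0,"dy":55,"dz":0,"turn":0.036}]'|grep -E "pos|ft"
python3 -m pendant '[{"jaw":5,"dx":10,"dy":55,"dz":0,"turn":0},{"jaw":5,"dx":10,"dy":55,"dz":0,"turn":0},{"jaw":5,"dx":10,"dy":45,"dz":0,"turn":0},{"jaw":5,"dx":10,"dy":22,"dz":0,"turn":0},{"jaw":5,"dx":2,"dy":0,"dz":0,"turn":0},{"jaw":5,"dx":0,"dy":0,"dz":0,"turn":0},{"jaw":5,"dx":0,"dy":0,"dz":0,"turn":0}]'
```

```text
ee_pos: [462.3, -85.8, 179.0]
ft_force: [1.3, 0.4, -1.2]
clock: 43.92
ee_pos: [504.4, 88.6, 178.3]
tool_rot: [0.739, 0.673, -0.0, 0.0]
ft_force: [-0.1, 0.3, -1.4]
opening: 13.4
grip_force: 58.6
```

```bash
python3 -m pendant '[{"jaw":5,"dx":0,"dy":1,"dz":-30,"turn":0},{"jaw":5,"dx":0,"dy":0,"dz":-25,"turn":0},{"jaw":5,"dx":0,"dy":0,"dz":-15,"turn":0},{"jaw":5,"dx":0,"dy":0,"dz":0,"turn":0},{"jaw":5,"dx":0,"dy":0,"dz":-3,"turn":0},{"jaw":5,"dx":0,"dy":0,"dz":0,"turn":0}]'|grep -E "pos|ft"
python3 -m pendant '[{"jaw":5,"dx":0,"dy":0,"dz":-2,"turn":0},{"jaw":5,"dx":0,"dy":0,"dz":0,"turn":0}]'|grep -E "pos|ft"
```

```text
ee_pos: [504.7, 90.4, 105.5]
ft_force: [-1.1, 0.6, -0.8]
ee_pos: [504.5, 90.6, 103.1]
ft_force: [0.3, -0.0, -1.2]
```

```bash
python3 -m pendant '[{"jaw":5,"dx":0,"dy":0,"dz":-2,"turn":0},{"jaw":5,"dx":0,"dy":0,"dz":0,"turn":0}]'|grep -E "pos|ft"
python3 -m pendant '[{"jaw":40,"dx":0,"dy":0,"dz":0,"turn":0},{"jaw":40,"dx":0,"dy":0,"dz":0,"turn":0},{"jaw":40,"dx":0,"dy":0,"dz":0,"turn":0},{"jaw":40,"dx":0,"dy":0,"dz":0,"turn":0}]'|grep -E "pos|ft|open"
```

```text
ee_pos: [505.0, 90.6, 102.5]
ft_force: [-3.1, 0.6, 11.5]
ee_pos: [504.5, 90.6, 100.9]
ft_force: [0.3, -0.0, -0.3]
opening: 34.2
```

```bash
python3 -m pendant '[{"jaw":40,"dx":6,"dy":-0.6,"dz":0,"turn":0},{"jaw":40,"dx":6,"dy":-0.6,"dz":0,"turn":0},{"jaw":40,"dx":6,"dy":-0.6,"dz":0,"turn":0},{"jaw":40,"dx":6,"dy":-0.6,"dz":0,"turn":0},{"jaw":40,"dx":0,"dy":0,"dz":0,"turn":0}]'|grep -E "pos|ft"
python3 -m pendant '[{"jaw":40,"dx":6,"dy":-0.6,"dz":0,"turn":0},{"jaw":40,"dx":6,"dy":-0.6,"dz":0,"turn":0},{"jaw":40,"dx":6,"dy":-0.6,"dz":0,"turn":0},{"jaw":40,"dx":5,"dy":-0.5,"dz":0,"turn":0},{"jaw":40,"dx":0,"dy":0,"dz":0,"turn":0},{"jaw":40,"dx":0,"dy":0,"dz":0,"turn":0}]'|grep -E "pos|ft"
python3 -m pendant '[{"jaw":40,"dx":0,"dy":0,"dz":10,"turn":0},{"jaw":40,"dx":0,"dy":0,"dz":15,"turn":0},{"jaw":40,"dx":0,"dy":0,"dz":25,"turn":0},{"jaw":40,"dx":-40,"dy":-10,"dz":40,"turn":0},{"jaw":40,"dx":0,"dy":-50,"dz":0,"turn":-0.04},{"jaw":40,"dx":0,"dy":-55,"dz":0,"turn":-0.04},{"jaw":40,"dx":0,"dy":-55,"dz":0,"turn":-0.04},{"jaw":40,"dx":0,"dy":-58,"dz":0,"turn":-0.036}]'|grep -E "pos|ft"
```

```text
ee_pos: [528.9, 88.1, 100.9]
ft_force: [-0.1, 0.8, 0.1]
ee_pos: [551.4, 85.9, 101.0]
ft_force: [0.4, -0.3, 0.3]
ee_pos: [511.3, -143.8, 192.5]
ft_force: [0.6, 0.1, -0.1]
```

```bash
python3 -m pendant '[{"jaw":40,"dx":2,"dy":-55,"dz":0,"turn":0},{"jaw":40,"dx":2,"dy":-55,"dz":0,"turn":0},{"jaw":40,"dx":0,"dy":-55,"dz":0,"turn":0},{"jaw":40,"dx":0,"dy":-52,"dz":0,"turn":0},{"jaw":40,"dx":0,"dy":0,"dz":0,"turn":0},{"jaw":40,"dx":0,"dy":0,"dz":0,"turn":0}]'
python3 chk.py 14 35|grep changed
```

```text
clock: 48.8
ee_pos: [515.5, -358.7, 191.7]
tool_rot: [0.789, 0.614, 0.0, 0.0]
ft_force: [-0.2, 0.9, -0.8]
opening: 33.6
grip_force: 0.0
scene 35.0 changed inside 0.68561872909699
top 35.0 changed inside 0.7925764192139738
```

```bash
python3 -m pendant '[{"jaw":40,"dx":0,"dy":-5,"dz":-20,"turn":0},{"jaw":40,"dx":0,"dy":0,"dz":-20,"turn":0},{"jaw":40,"dx":0,"dy":0,"dz":-20,"turn":0},{"jaw":40,"dx":0,"dy":0,"dz":-20,"turn":0},{"jaw":40,"dx":0,"dy":0,"dz":-18,"turn":0},{"jaw":40,"dx":0,"dy":0,"dz":0,"turn":0}]'|grep -E "pos|ft"
python3 -m pendant '[{"jaw":5,"dx":0,"dy":0,"dz":0,"turn":0},{"jaw":5,"dx":0,"dy":0,"dz":0,"turn":0},{"jaw":5,"dx":0,"dy":0,"dz":0,"turn":0},{"jaw":5,"dx":0,"dy":0,"dz":0,"turn":0}]'
```

```text
ee_pos: [515.4, -362.7, 92.5]
ft_force: [0.1, -1.0, 0.2]
clock: 50.15
ee_pos: [516.0, -364.3, 94.4]
tool_rot: [0.789, 0.614, 0.0, 0.001]
ft_force: [-0.2, 1.6, 6.1]
opening: 13.0
grip_force: 59.5
```

```bash
python3 -m pendant '[{"jaw":5,"dx":0,"dy":0,"dz":15,"turn":0},{"jaw":5,"dx":0,"dy":0,"dz":30,"turn":0},{"jaw":5,"dx":0,"dy":0,"dz":40,"turn":0},{"jaw":5,"dx":-5,"dy":40,"dz":0,"turn":0},{"jaw":5,"dx":-13,"dy":55,"dz":0,"turn":0.04},{"jaw":5,"dx":0,"dy":55,"dz":0,"turn":0.04},{"jaw":5,"dx":0,"dy":55,"dz":0,"turn":0.04},{"jaw":5,"dx":0,"dy":55,"dz":0,"turn":0.036}]'|grep -E "pos|ft"
python3 -m pendant '[{"jaw":5,"dx":0,"dy":50,"dz":0,"turn":0},{"jaw":5,"dx":0,"dy":40,"dz":0,"turn":0},{"jaw":5,"dx":0,"dy":31,"dz":0,"turn":0},{"jaw":5,"dx":0,"dy":0,"dz":0,"turn":0},{"jaw":5,"dx":0,"dy":0,"dz":0,"turn":0}]'
```

```text
ee_pos: [497.2, -102.5, 178.8]
ft_force: [0.5, -0.7, -2.1]
clock: 51.78
ee_pos: [497.6, 16.4, 178.4]
tool_rot: [0.739, 0.674, -0.0, 0.0]
ft_force: [0.3, -0.2, -2.6]
opening: 13.6
grip_force: 58.9
```

```bash
python3 -m pendant '[{"jaw":5,"dx":0,"dy":0,"dz":-30,"turn":0},{"jaw":5,"dx":0,"dy":0,"dz":-25,"turn":0},{"jaw":5,"dx":0,"dy":0,"dz":-15,"turn":0},{"jaw":5,"dx":0,"dy":0,"dz":0,"turn":0},{"jaw":5,"dx":0,"dy":0,"dz":-5,"turn":0},{"jaw":5,"dx":0,"dy":0,"dz":0,"turn":0}]'|grep -E "pos|ft"
python3 -m pendant '[{"jaw":5,"dx":0,"dy":0,"dz":-1,"turn":0},{"jaw":5,"dx":0,"dy":0,"dz":0,"turn":0}]'|grep -E "pos|ft"
```

```text
ee_pos: [497.6, 16.6, 103.3]
ft_force: [0.1, 0.5, -2.2]
ee_pos: [497.7, 16.8, 102.4]
ft_force: [0.4, -0.1, -0.2]
```

```bash
python3 -m pendant '[{"jaw":5,"dx":0,"dy":0,"dz":-1,"turn":0},{"jaw":5,"dx":0,"dy":0,"dz":0,"turn":0}]'|grep -E "pos|ft"
python3 -m pendant '[{"jaw":40,"dx":0,"dy":0,"dz":0,"turn":0},{"jaw":40,"dx":0,"dy":0,"dz":0,"turn":0},{"jaw":40,"dx":0,"dy":0,"dz":0,"turn":0},{"jaw":40,"dx":0,"dy":0,"dz":0,"turn":0}]'|grep -E "pos|ft|open"
python3 -m pendant '[{"jaw":40,"dx":6,"dy":-0.6,"dz":0,"turn":0},{"jaw":40,"dx":6,"dy":-0.6,"dz":0,"turn":0},{"jaw":40,"dx":6,"dy":-0.6,"dz":0,"turn":0},{"jaw":40,"dx":6,"dy":-0.6,"dz":0,"turn":0},{"jaw":40,"dx":0,"dy":0,"dz":0,"turn":0}]'|grep -E "pos|ft"
python3 -m pendant '[{"jaw":40,"dx":6,"dy":-0.6,"dz":0,"turn":0},{"jaw":40,"dx":6,"dy":-0.6,"dz":0,"turn":0},{"jaw":40,"dx":6,"dy":-0.6,"dz":0,"turn":0},{"jaw":40,"dx":5,"dy":-0.5,"dz":0,"turn":0},{"jaw":40,"dx":0,"dy":0,"dz":0,"turn":0},{"jaw":40,"dx":0,"dy":0,"dz":0,"turn":0}]'|grep -E "pos|ft"
```

```text
ee_pos: [498.0, 16.8, 102.3]
ft_force: [-2.1, 0.9, 10.6]
ee_pos: [497.5, 16.9, 100.9]
ft_force: [-0.3, -0.5, -0.3]
opening: 34.2
ee_pos: [521.9, 14.4, 100.9]
ft_force: [1.3, -0.3, -0.5]
ee_pos: [544.4, 12.2, 101.0]
ft_force: [0.3, -0.8, 0.5]
```

```bash
python3 -m pendant '[{"jaw":40,"dx":0,"dy":0,"dz":10,"turn":0},{"jaw":40,"dx":0,"dy":0,"dz":15,"turn":0},{"jaw":40,"dx":0,"dy":0,"dz":25,"turn":0},{"jaw":40,"dx":0,"dy":-10,"dz":40,"turn":0},{"jaw":40,"dx":0,"dy":-50,"dz":0,"turn":-0.04},{"jaw":40,"dx":5,"dy":-55,"dz":0,"turn":-0.04},{"jaw":40,"dx":5,"dy":-55,"dz":0,"turn":-0.04},{"jaw":40,"dx":5,"dy":-55,"dz":0,"turn":-0.036}]'|grep -E "pos|ft"
python3 -m pendant '[{"jaw":40,"dx":5,"dy":-55,"dz":0,"turn":0},{"jaw":40,"dx":5,"dy":-55,"dz":0,"turn":0},{"jaw":40,"dx":0,"dy":-56,"dz":0,"turn":0},{"jaw":40,"dx":0,"dy":0,"dz":0,"turn":0},{"jaw":40,"dx":0,"dy":0,"dz":0,"turn":0}]'
python3 chk.py 15 -38|grep changed
```

```text
ee_pos: [559.4, -214.6, 192.5]
ft_force: [0.6, -0.1, 1.0]
clock: 56.52
ee_pos: [569.5, -378.3, 191.8]
tool_rot: [0.789, 0.614, 0.0, 0.0]
ft_force: [-0.7, 1.0, -0.5]
opening: 34.3
grip_force: 0.0
scene -38.0 changed inside 0.6850152905198776
top -38.0 changed inside 0.885593220338983
```

```bash
python3 -m pendant '[{"jaw":40,"dx":0,"dy":-1,"dz":-20,"turn":0},{"jaw":40,"dx":0,"dy":0,"dz":-20,"turn":0},{"jaw":40,"dx":0,"dy":0,"dz":-20,"turn":0},{"jaw":40,"dx":0,"dy":0,"dz":-20,"turn":0},{"jaw":40,"dx":0,"dy":0,"dz":-18,"turn":0},{"jaw":40,"dx":0,"dy":0,"dz":0,"turn":0}]'|grep -E "pos|ft"
python3 -m pendant '[{"jaw":5,"dx":0,"dy":0,"dz":0,"turn":0},{"jaw":5,"dx":0,"dy":0,"dz":0,"turn":0},{"jaw":5,"dx":0,"dy":0,"dz":0,"turn":0},{"jaw":5,"dx":0,"dy":0,"dz":0,"turn":0}]'
```

```text
ee_pos: [569.4, -378.2, 92.4]
ft_force: [0.5, 0.0, 0.7]
clock: 57.88
ee_pos: [570.1, -380.0, 94.5]
tool_rot: [0.789, 0.614, 0.0, 0.001]
ft_force: [0.7, 1.5, 6.0]
opening: 13.3
grip_force: 59.4
```

```bash
python3 -m pendant '[{"jaw":5,"dx":0,"dy":0,"dz":15,"turn":0},{"jaw":5,"dx":0,"dy":0,"dz":30,"turn":0},{"jaw":5,"dx":0,"dy":0,"dz":40,"turn":0},{"jaw":5,"dx":-15,"dy":40,"dz":0,"turn":0},{"jaw":5,"dx":-16,"dy":50,"dz":0,"turn":0.04},{"jaw":5,"dx":-16,"dy":50,"dz":0,"turn":0.04},{"jaw":5,"dx":-16,"dy":50,"dz":0,"turn":0.04},{"jaw":5,"dx":-16,"dy":50,"dz":0,"turn":0.036}]'|grep -E "pos|ft"
python3 -m pendant '[{"jaw":5,"dx":0,"dy":50,"dz":0,"turn":0},{"jaw":5,"dx":0,"dy":36,"dz":0,"turn":0},{"jaw":5,"dx":0,"dy":0,"dz":0,"turn":0},{"jaw":5,"dx":0,"dy":0,"dz":0,"turn":0}]'
```

```text
ee_pos: [489.8, -138.4, 178.8]
ft_force: [0.6, 0.8, -0.7]
clock: 59.38
ee_pos: [490.7, -54.4, 178.5]
tool_rot: [0.739, 0.674, 0.0, 0.0]
ft_force: [-0.7, -0.2, -1.5]
opening: 13.0
grip_force: 58.9
```

```bash
python3 -m pendant '[{"jaw":5,"dx":0,"dy":0,"dz":-30,"turn":0},{"jaw":5,"dx":0,"dy":0,"dz":-25,"turn":0},{"jaw":5,"dx":0,"dy":0,"dz":-15,"turn":0},{"jaw":5,"dx":0,"dy":0,"dz":0,"turn":0},{"jaw":5,"dx":0,"dy":0,"dz":-5,"turn":0},{"jaw":5,"dx":0,"dy":0,"dz":0,"turn":0}]'|grep -E "pos|ft"
python3 -m pendant '[{"jaw":5,"dx":0,"dy":0,"dz":-1,"turn":0},{"jaw":5,"dx":0,"dy":0,"dz":0,"turn":0}]'|grep -E "pos|ft"
python3 -m pendant '[{"jaw":5,"dx":0,"dy":0,"dz":-1,"turn":0},{"jaw":5,"dx":0,"dy":0,"dz":0,"turn":0}]'|grep -E "pos|ft"
```

```text
ee_pos: [490.6, -54.1, 103.3]
ft_force: [-0.3, -0.7, -1.1]
ee_pos: [490.8, -53.9, 102.5]
ft_force: [0.2, 0.1, 1.2]
ee_pos: [491.1, -54.0, 102.5]
ft_force: [-3.0, 0.2, 12.3]
```

```bash
python3 -m pendant '[{"jaw":40,"dx":0,"dy":0,"dz":0,"turn":0},{"jaw":40,"dx":0,"dy":0,"dz":0,"turn":0},{"jaw":40,"dx":0,"dy":0,"dz":0,"turn":0},{"jaw":40,"dx":0,"dy":0,"dz":0,"turn":0}]'|grep -E "pos|ft|open"
python3 -m pendant '[{"jaw":40,"dx":6,"dy":-0.6,"dz":0,"turn":0},{"jaw":40,"dx":6,"dy":-0.6,"dz":0,"turn":0},{"jaw":40,"dx":6,"dy":-0.6,"dz":0,"turn":0},{"jaw":40,"dx":6,"dy":-0.6,"dz":0,"turn":0},{"jaw":40,"dx":0,"dy":0,"dz":0,"turn":0}]'|grep -E "pos|ft"
python3 -m pendant '[{"jaw":40,"dx":6,"dy":-0.6,"dz":0,"turn":0},{"jaw":40,"dx":6,"dy":-0.6,"dz":0,"turn":0},{"jaw":40,"dx":6,"dy":-0.6,"dz":0,"turn":0},{"jaw":40,"dx":5,"dy":-0.5,"dz":0,"turn":0},{"jaw":40,"dx":0,"dy":0,"dz":0,"turn":0},{"jaw":40,"dx":0,"dy":0,"dz":0,"turn":0}]'|grep -E "pos|ft"
python3 -m pendant '[{"jaw":40,"dx":0,"dy":0,"dz":10,"turn":0},{"jaw":40,"dx":0,"dy":0,"dz":15,"turn":0},{"jaw":40,"dx":0,"dy":0,"dz":25,"turn":0},{"jaw":40,"dx":0,"dy":-10,"dz":40,"turn":0},{"jaw":40,"dx":-10,"dy":-50,"dz":0,"turn":0},{"jaw":40,"dx":-15,"dy":-55,"dz":0,"turn":0},{"jaw":40,"dx":-15,"dy":-55,"dz":0,"turn":0},{"jaw":40,"dx":-15,"dy":-55,"dz":0,"turn":0}]'|grep -E "pos|ft"
python3 -m pendant '[{"jaw":40,"dx":-20,"dy":-55,"dz":0,"turn":0},{"jaw":40,"dx":-20,"dy":-50,"dz":0,"turn":0},{"jaw":40,"dx":-20,"dy":-50,"dz":0,"turn":0},{"jaw":40,"dx":0,"dy":0,"dz":0,"turn":0},{"jaw":40,"dx":0,"dy":0,"dz":0,"turn":0}]'|grep -E "pos|ft|clock"
```

```text
ee_pos: [490.5, -53.8, 100.9]
ft_force: [-0.6, 0.1, -0.3]
opening: 34.3
ee_pos: [514.9, -56.3, 100.9]
ft_force: [-0.3, 0.3, 0.7]
ee_pos: [537.4, -58.5, 101.0]
ft_force: [1.1, -0.1, -0.2]
ee_pos: [481.7, -285.2, 191.9]
ft_force: [0.9, -0.3, 0.7]
clock: 64.12
ee_pos: [422.6, -438.0, 191.4]
ft_force: [0.3, 0.3, 1.6]
```

```bash
python3 - <<'E'
from tb import *
snap('scene','s16');snap('top','t16')
R=np.radians(22)
F=lambda y,h:W((-22-14*np.cos(R)+h*np.sin(R),y,12+14*np.sin(R)+h*np.cos(R)))
for n,f in(('top','t16'),('scene','s16')):
    im=cv2.imread(f'pics/raw_{f}.png');hs=cv2.cvtColor(im,cv2.COLOR_BGR2HSV)
    print(n,'h rows; y cols 150..-150: sat/val')
    ys=range(150,-151,-15)
    for h in(-15,5,30,60,90,120,140,148,158,170):
        print('%4d'%h,' '.join('%3d/%-3d'%tuple(int(k) for k in hs[tuple(pr(n,F(y,h)).round().astype(int)[::-1])][1:]) for y in ys))
# rack empty? and others unchanged
a=cv2.imread('pics/raw_t0.png').astype(int);b=cv2.imread('pics/raw_t16.png').astype(int)
for nm,(u,v) in dict(bottle=(203,165),jar=(252,171),cup=(278,166),green=(228,168),green2=(371,197)).items():print(nm,np.abs(a[v-6:v+7,u-6:u+7]-b[v-6:v+7,u-6:u+7]).mean().round(1))
E
```

```text
top h rows; y cols 150..-150: sat/val
 -15 139/185 131/189 122/197 118/190 119/190 119/190 108/217 111/218 108/194  70/131  66/140  64/144  62/135  67/126  60/106  74/79  155/132 142/191 144/189 135/204 131/189
   5 113/228  82/187  62/143  67/145  58/144 119/208  98/193  88/171  86/154  73/118  60/140  63/142  68/138  65/134  65/114  67/95   59/69   68/132  57/138 107/198 104/229
  30 176/61   94/155  55/111  55/121  55/115 107/114  54/166  62/123  53/136  58/105  64/119  65/145  70/143  64/139  64/124  65/110  68/86   73/63   50/112  91/129 139/128
  60 171/131  44/161  46/160  55/115  52/171  71/115  49/131  49/129  53/125  55/116  85/141  63/130  69/141  66/146  63/137  61/125  66/109  68/86   46/123  51/104  80/170
  90 119/207  75/140  55/111  49/167  60/120  88/131  51/116  47/142  47/141  56/132 148/138  59/116  67/126  61/139  65/141  63/137  65/118  69/96   61/79  108/104 140/187
 120  39/125  53/121  48/179  47/119  58/155  67/80   51/136  46/156  52/161  59/121  83/40   49/124  66/112  68/135  61/147  67/140  68/135  61/113  74/96   57/67   73/216
 140  42/200  47/175  50
[... 1788 characters left out ...]
7   34/97   35/96   35/96   34/97   37/97   37/97   35/96   35/96   36/98   32/104  25/123  25/132  28/128  27/123  25/131  26/100
 148  34/97   34/98   35/96   35/95   34/97   35/96   34/97   35/96   37/97   34/97   34/97   35/96   36/91   36/93   35/94   33/100  29/123  26/148  25/163  21/161  22/82 
 158  37/97   37/97   37/97   34/97   37/97   35/96   34/97   35/96   35/96   37/97   36/92   38/88   49/62   51/60   46/61   39/78   39/78   32/104  27/144  23/180  14/90 
 170  34/97   35/96   37/97   34/97   37/96   34/97   34/97   36/98   34/97   36/91   40/77   58/57   59/52   60/51   65/51   51/50   56/50   60/51   47/60   38/74   36/84 
bottle 7.4
jar 33.8
cup 44.1
green 7.0
green2 41.1
```

The arm blocks part of both views, so I'll park it at the left, as it was at the start, and recheck.

```bash
python3 -m pendant '[{"jaw":40,"dx":-20,"dy":55,"dz":10,"turn":0.1},{"jaw":40,"dx":-20,"dy":55,"dz":5,"turn":0.1},{"jaw":40,"dx":-10,"dy":58,"dz":0,"turn":0.1},{"jaw":40,"dx":0,"dy":60,"dz":0,"turn":0.1},{"jaw":40,"dx":0,"dy":60,"dz":0,"turn":0.1},{"jaw":40,"dx":0,"dy":60,"dz":0,"turn":0.1},{"jaw":40,"dx":0,"dy":60,"dz":0,"turn":0.1},{"jaw":40,"dx":0,"dy":60,"dz":0,"turn":0.1}]'|grep pos
python3 -m pendant '[{"jaw":40,"dx":-10,"dy":60,"dz":0,"turn":0.1},{"jaw":40,"dx":-20,"dy":58,"dz":0,"turn":0.1},{"jaw":40,"dx":-20,"dy":58,"dz":0,"turn":0.1},{"jaw":40,"dx":-20,"dy":58,"dz":0,"turn":0.1},{"jaw":40,"dx":-20,"dy":58,"dz":0,"turn":0},{"jaw":40,"dx":-20,"dy":58,"dz":0,"turn":0},{"jaw":40,"dx":-20,"dy":58,"dz":0,"turn":0},{"jaw":40,"dx":-20,"dy":58,"dz":0,"turn":0}]'
python3 -m pendant '[{"jaw":40,"dx":-20,"dy":40,"dz":0,"turn":0},{"jaw":40,"dx":0,"dy":0,"dz":0,"turn":0},{"jaw":40,"dx":0,"dy":0,"dz":0,"turn":0}]'|grep -E "pos|clock"
cat > fin.py <<'E'
from tb import *
snap('scene','s17');snap('top','t17')
R=np.radians(22)
F=lambda y,h:W((-22-14*np.cos(R)+h*np.sin(R),y,12+14*np.sin(R)+h*np.cos(R)))
for n,f in(('top','t17'),('scene','s17')):
    hs=cv2.cvtColor(cv2.imread(f'pics/raw_{f}.png'),cv2.COLOR_BGR2HSV)
    print(n)
    for h in(-15,5,60,120,140,148,158,170):
        print('%4d'%h,' '.join('%3d/%-3d'%tuple(int(k) for k in hs[tuple(pr(n,F(y,h)).round().astype(int)[::-1])][1:]) for y in range(150,-151,-15)))
for q in 'st':
  a=cv2.imread(f'pics/raw_{q}0.png').astype(int);b=cv2.imread(f'pics/raw_{q}17.png').astype(int)
  D=dict(t=dict(bottle=(203,165),jar=(252,171),cup=(278,166),green=(228,168),green2=(371,197),rack=(330,205)),s=dict(bottle=(272,173),jar=(291,206),cup=(311,222),green2=(306,298)))[q]
  for nm,(u,v) in D.items():print(q,nm,np.abs(a[v-6:v+7,u-6:u+7]-b[v-6:v+7,u-6:u+7]).mean().round(1))
E
python3 fin.py
```

```text
ee_pos: [371.8, 32.2, 206.6]
clock: 66.22
ee_pos: [220.1, 497.6, 206.6]
tool_rot: [0.228, 0.974, 0.0, 0.0]
ft_force: [1.8, -0.6, 0.1]
opening: 34.1
grip_force: 0.0
clock: 66.6
ee_pos: [201.8, 535.1, 206.2]
top
 -15 138/174 129/182 123/187 126/178 120/180 125/178 112/207 112/208 113/210 166/187 154/182 157/175 151/179 153/182 152/175 152/184 139/187 143/180 142/179 133/193 136/186
   5 121/219  79/180  65/133  68/135  68/136 117/196 102/183  93/165  92/142  81/169 114/212  79/158  88/165  61/158  48/154 107/213  65/138  60/136  69/134 103/188 107/222
  60 167/124  47/156  51/154  55/111  48/159  68/109  49/124  54/123  54/114  49/105  79/152  54/123  51/130  49/134  55/134  86/158  51/130  52/118  44/156  48/102  76/154
 120  36/114  55/115  47/170  59/113  54/147  77/66   39/123  46/145  51/150  57/116  81/41   56/118  58/115  49/105  59/129  47/60   51/145  49/120  45/158  52/103  76/201
 140  45/189  50/163  51/125  57/80   70/76   21/191  37/159  55/93   57/99   54/103  19/197  52/123  61/117  47/119  40/152  19/215  36/141  40/141  48/91   28/171  11/224
 148  47/190  50/159  52/
[... 1299 characters left out ...]
4  29/124  27/115  25/121  26/129  27/122  28/117  24/126  23/110
 148  23/219  26/212  24/171  23/156  26/147  24/139  25/151  25/166  25/163  23/158  22/130  26/137  22/166  26/155  20/155  23/131  23/145  24/161  25/156  20/152  20/115
 158  26/216  26/214  25/206  20/182  24/182  26/194  28/194  27/196  26/186  24/177  23/166  24/148  24/182  22/187  24/188  17/175  22/172  18/194  24/182  22/189  16/188
 170  26/214  27/187  26/157  26/149  25/143  31/172  33/193  28/217  28/219  25/194  27/133  25/123  23/176  24/181  23/186  23/188  25/185  23/185  17/195   9/194   9/201
s bottle 1.6
s jar 0.8
s cup 0.7
s green2 0.8
t bottle 3.2
t jar 3.1
t cup 2.5
t green 3.4
t green2 2.8
t rack 38.8
```

All four slabs match the leaning model in both views, with gaps where planned, and the distractors are unchanged. One last tray check before handing in.

```bash
python3 - <<'E'
from h import *
a=cv2.cvtColor(cv2.imread('pics/raw_s11.png'),cv2.COLOR_BGR2GRAY).astype(int);b=cv2.cvtColor(cv2.imread('pics/raw_s17.png'),cv2.COLOR_BGR2GRAY).astype(int)
d=np.abs(a-b);print('grey',d[158:169,188:198].mean(),'brass',d[160:177,194:207].mean())
print('\n'.join(' '.join('%3d'%x for x in r) for r in b[158:180:2,178:216:2]))
E
```

```text
grey 21.62727272727273 brass 13.312217194570136
209 206 206 205 201 179 185 195 191 189 186 184 188 207 208 202 206 212 210
210 205 201 195 199 189 182 185 185 188 185 183 178 193 209 215 216 216 216
190 182 183 183 168 159 171 181 182 183 192 196 185 181 202 216 217 217 217
179 184 175 177 169 159 160 171 183 194 205 205 190 182 181 200 216 218 219
162 177 168 125 131 124 109 156 192 187 158 150 161 192 182 179 200 215 211
189 153 165 118 102 100 107 158 180 195 182 179 181 168 171 179 175 187 199
194 175 150 156 143 136 155 177 151 135 148 147 131 122 163 180 178 172 190
188 199 169 163 176 178 180 180 148 114 117 111 104 105 153 181 183 174 165
182 198 203 183 156 179 182 181 158 121 104  96  85  89 123 153 149 158 177
178 199 203 196 160 151 175 182 178 160 110  87  84  77  87 146 184 204 212
187 193 195 195 187 153 140 148 147 136 107  64  80  82  84 157 209 213 215
```

The grey weight has been knocked towards the tray's front rim, so I'll work out where it stands.

```bash
python3 - <<'E'
from h import *
P=np.load('poses.npy');l=P[2];c,s=np.cos(l[2]),np.sin(l[2])
a=cv2.cvtColor(cv2.imread('pics/raw_s11.png'),cv2.COLOR_BGR2GRAY).astype(int);b=cv2.cvtColor(cv2.imread('pics/raw_s17.png'),cv2.COLOR_BGR2GRAY).astype(int)
print('\n'.join(str(156+i)+' '+' '.join('%3d'%x for x in r) for i,r in enumerate(b[156:174,176:196])))
# side-face silhouette centroid (dark<=135) before / after
for n,im,(u0,u1) in(('before',a,(188,195)),('after',b,(182,193))):
    m=(im[161:171,u0:u1]<140);v,u=np.nonzero(m);print(n,u.mean()+u0,v.mean()+161,m.sum(),px('scene',u.mean()+u0,v.mean()+161,18).round(1))
for n,im in (('t11',None),('t17',None)):
    g=cv2.cvtColor(cv2.imread(f'pics/raw_{n}.png'),cv2.COLOR_BGR2GRAY);print(n);print('\n'.join(' '.join('%3d'%x for x in r) for r in g[206:244:2,116:166:2]))
E
```

```text
156 160 142 125 117 113 114 115 116 116 114 114 114 114 119 135 151 160 163 167 175
157 199 189 180 177 175 174 175 176 175 174 173 169 163 164 175 187 192 192 191 190
158 213 212 209 208 206 205 206 206 205 202 201 193 179 173 185 193 195 193 191 189
159 215 215 214 213 212 210 210 208 206 205 205 198 183 175 181 187 187 187 188 190
160 212 212 210 207 205 203 201 197 195 197 199 197 189 183 182 185 185 185 185 187
161 205 205 202 196 191 188 187 186 186 186 188 187 183 180 181 183 183 183 183 183
162 195 195 190 184 182 181 183 185 183 174 168 165 159 160 171 178 181 181 182 182
163 186 187 183 181 181 182 181 185 184 171 159 153 147 154 168 176 178 180 182 184
164 183 183 179 181 184 180 175 176 177 173 169 165 159 158 160 163 171 178 183 188
165 183 174 170 178 182 179 168 156 151 155 160 158 151 142 135 140 160 177 186 190
166 191 178 162 167 177 179 168 143 125 124 131 131 124 113 109 125 156 179 192 196
167 204 193 171 159 165 174 169 142 115 106 108 108 104  98 100 121 154 176 191 201
168 212 206 189 163 153 163 165 145 118 105 102 102 100  99 107 131 158 173 180 190
169 214 
[... 3634 characters left out ...]

145 142 137 132 132 129 120 120 119 137 164 139 182 170 170 164 175 158 134 154 165 173 177 181 184
152 152 147 145 145 143 140 143 135 132 124 118 119  95  75  75 100 134 150 158 172 176 182 184 187
157 152 155 153 154 153 150 148 146 145 141 125  86  89 111 118 121 148 157 170 177 179 182 187 190
162 158 160 160 158 161 159 151 153 152 119  79 120 148 142 130 138 154 165 174 178 185 186 189 190
162 162 161 162 168 162 160 162 165 136  87 105 153 154 141 135 154 167 173 174 178 185 187 190 188
162 161 164 167 161 163 164 161 149  98 120 154 159 148 131 149 167 173 175 179 183 187 189 189 192
164 163 165 164 160 165 166 160 108 102 160 161 160 141 146 160 170 175 180 184 190 189 192 189 188
```

The grey weight is still upright and inside the lid: tray floor shows between it and the rim on all sides, and it is about 70 mm from the brass one. I'm handing in.

```bash
python3 -c "
from cell import env;print(env.job_done())"
```

```text
the job is handed in; nothing more can be done
None
```

The job is handed in: both weights are in the white lid, the easel's back rest is latched up, and all four moulds lean on the top bar with their patterns to the front; the grey weight got knocked about 3 cm inside the lid but still stands there, and the final checks used pixel values because my picture views had run out.

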